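# Load the cup decorating bed

### The job

Raise the wire guard of the decorating bed all the way up, then nudge each of the three plaster bats until its hole drops over the locating pin beneath it and it lies flat, and stand every clay cup that is on the bench upright in the middle of a bat, one cup to a bat. When all that is done, lower the guard gently until it rests on its stops; leave the bowl and the rolling pin alone.

Things in the scene. Friction and masses are not known exactly. Their poses are not given: they have to be found in the camera images.
- bed: low grey machine deck fixed on the bench, top 30 mm above it. Origin on the bench under the middle pin; x points away from the robot to the hinge, z up. Spans x -110 to 130, y +-260 mm. Three flush dark heads 124 mm across along y, 160 mm apart, a pin in each. Two stop posts 18 mm across, tops 68 mm above the deck, at x -95, y +-250 mm. Motor box 45 mm high behind, x 133 to 203, y +-110 mm
- pin0 (a point): foot of the fixed brass locating pin of station 0, on the deck's top face (bed y -160 mm). The pin is a low dome 6 mm high and 17 mm across at its foot
- pin1 (a point): foot of the fixed brass locating pin of station 1, on the deck's top face (bed y 0). The pin is a low dome 6 mm high and 17 mm across at its foot
- pin2 (a point): foot of the fixed brass locating pin of station 2, on the deck's top face (bed y +160 mm). The pin is a low dome 6 mm high and 17 mm across at its foot
- bat0: plaster bat of station 0: flat disc 110 mm across, 12 mm thick, 0.1 to 0.2 kg, through hole 25 mm across in its middle, lowest 5 mm of the rim bevelled in by 6 mm. Origin at the centre of its underside, z up. Starts propped askew on its pin, near edge on the deck, centre 18 to 31 mm from the pin on the robot's side. Bats are too wide to grip across; they slide under 3 N when pushed at the rim that rests on the deck
- bat1: plaster bat of station 1: flat disc 110 mm across, 12 mm thick, 0.1 to 0.2 kg, through hole 25 mm across in its middle, lowest 5 mm of the rim bevelled in by 6 mm. Origin at the centre of its underside, z up. Starts propped askew on its pin, near edge on the deck, centre 18 to 31 mm from the pin on the robot's side. When home, origin within 4 mm of the pin and at the deck's height
- bat2: plaster bat of station 2: flat disc 110 mm across, 12 mm thick, 0.1 to 0.2 kg, through hole 25 mm across in its middle, lowest 5 mm of the rim bevelled in by 6 mm. Origin at the centre of its underside, z up. Starts propped askew on its pin, near edge on the deck, centre 18 to 31 mm from the pin on the robot's side. If a bat is pushed right off its pin, its bevel lets it be pushed back up over the dome (under 10 N)
- cup0: fired clay cup, a plain open straight tumbler: 64 mm outside diameter, 52 mm high, wall 5 mm, 0.11 to 0.22 kg. Origin at the centre of its underside, z up. Two or three cups are present, standing on the bench left of the bed; absent ones read None. Any cup may go on any bat, its underside then 42 mm above the bench
- cup1: fired clay cup, a plain open straight tumbler: 64 mm outside diameter, 52 mm high, wall 5 mm, 0.11 to 0.22 kg. Origin at the centre of its underside, z up. Two or three cups are present, standing on the bench left of the bed; absent ones read None. Any cup may go on any bat, its underside then 42 mm above the bench
- cup2: fired clay cup, a plain open straight tumbler: 64 mm outside diameter, 52 mm high, wall 5 mm, 0.11 to 0.22 kg. Origin at the centre of its underside, z up. Two or three cups are present, standing on the bench left of the bed; absent ones read None. Any cup may go on any bat, its underside then 42 mm above the bench
- guard (a joint): angle of the steel wire guard (rad): 0 = down on its two stops, grows as its front edge is lifted, 1.22 = fully up, leaning back, its lowest front wire then at bed x +91 mm, 242 mm above the bench. Stiff hinge: it stays wherever it is left (2 to 7 N at the handle). Starts at 0 to 0.35. Down, its top is 136 mm above the bench, spanning bed x -95 to 100, y +-250 mm
- guard_handle (a point): middle of the guard's grip bar: black, round, 14 mm thick, 120 mm long, parallel to the bed's y, held by two struts at its ends 45 mm clear of the guard's front top edge (forward and up at 45 degrees when down). Guard down: 168 mm above the bench at bed x -127 mm. Moves on an arc of 263 mm radius about guard_hinge; fully up it is about 295 mm above the bench, struts below it
- guard_hinge (a point): middle of the guard's hinge axis, which is parallel to the bed's y; at bed x +100 mm, 36 mm above the bench
- bowl: bystander: white bowl, 140 mm across, 60 mm high, origin under its centre
- roller: bystander: wooden rolling pin lying on the bench, 400 mm long along its x, 56 mm thick, origin under its middle

How it is judged:
By the outcome, as a careful person would: the job done as asked, in the order asked, and still so for the second after the job is handed in, with the robot touching nothing.
Of cup0, cup1, cup2 only 2 to 3 are there at a start; the rules pass over those that are not, and their reading is None.
At some moment in a run one of cup0, cup1, cup2 may be knocked a few centimetres aside while the robot is not near it.
Once in a run the grip may slacken for a moment while it holds something.
It also fails if it takes over 210 s, if anything falls off the work surface, if the arm or the gripper's body presses on something with over 40 N, if the wrist force passes 120 N, or if a joint passes its speed limit or range.

### The arm

A 7-joint arm with a two-finger parallel gripper is mounted at the origin on the work surface. World frame = base frame: x ahead of the robot, y to its left, z up, the work surface at z = 0. Lengths are in mm, angles in rad, forces in N, time in s.
With the tool pointing down it reaches from about 350 to 775 mm from the base axis. Payload 3.1 kg.
Tool frame: the origin (TCP) lies at the very end of the fingers, on their centre line; the grasp point (between the pads) lies 19 mm behind it; z points along the fingers, y is the direction in which the jaws open and shut (so a half turn about z gives the same grasp; the last joint's range is limited). The gripper opens to 85 mm and grips with 20 to 120 N. Pads are 22 mm wide; open, the fingers measure 114 mm over their backs; the gripper's body (76 mm by 85 mm) begins 54 mm behind the grasp point. The pads swing forward as they close: fully open they stand 13 mm farther back than shut.
Start: joints at [1.121, 0.311, 0.014, 1.512, -0.004, 1.319, -0.027], TCP at [218.158, -504.9, 231.304] pointing down, gripper open.
Joint ranges: [-2.7, 2.7], [-0.3, 1.91], [-1.27, 1.3], [0.12, 2.57], [-1.44, 4.58], [0.2, 2.03], [-3.05, 3.05]. Speed limits (rad/s): [2.79, 2.79, 3.14, 3.14, 3.14, 3.14, 3.14].

### API

Orientations are given as a rotation vector (axis times angle).
In Python, from plant import arm, optics gives the robot as it stands. The module is installed in compiled form; this text tells all that it offers.
- The arm moves only by the tool carry_out, never from a script. Its arguments are lists of equal length, an entry for each row: "travel": the shift along the world's x, y, z each as a share of 100 mm, from -1 to 1, a list of three; "delta_rot": the turn, a rotation vector about the world's x, y, z each as a share of 30 degrees, from -1 to 1, a list of three; "claw": the gripper's target within -1 to 1 (fully open at 1, half-way at 0, shut at -1). A call has 1 to 5 rows; each row is the pose to reach, as a shift and turn from the pose commanded when the call began; what a row does not reach only later rows make up. A row lasts 1/8 s, in which the tool goes at most 62.5 mm and 10.7 degrees, less where a joint would pass 70% of its speed; a pose out of reach is approached as far as the arm can. A call with a number of a shift or a turn outside -1 to 1 is refused whole. A call with a gripper value outside its range is refused whole. The fingers move at their own pace and stop on an object; "force" is the grip in N (left out, the last holds). Time passes only in rows, so rows that repeat a pose let the fingers close. It gives the time, the measured TCP pose, the force and the opening at its end, in the units of the state.
- arm.sense(): the state, without advancing time (a new reading comes with each control period).
- optics.camera(name): name is "scene" or "top" or "wrist"; returns (picture, depth): 420x560x3 uint8, red, green, blue; 420x560 float32, mm along the optical axis (not along the pixel's ray), 0 where there is no reading.
- optics.get_calibration(name): a dict with "intrinsics" (3x3 intrinsics, pixels), "rvec" (rotation vector, rad) and "tvec" (3), from world to camera coordinates, as OpenCV has them; the wrist camera has in their place "mount" (4x4, takes a point from camera to tool coordinates, whose origin is the TCP and whose axes are the flange's). Camera axes: x right, y down, z forward; pixel columns grow to the right and rows downward; lengths in mm; the calibration is good to about 2 mm. The wrist camera is an equidistant fisheye: a pixel r from the principal point sees the ray r / f radians off the axis. A picture is of the moment at which its call begins: read the wrist's pose just before it. get_calibration takes no time and is no camera call.
- arm.sign_off(): hands the job in, once; it reports no verdict.
The state is a dict: "time_s": time; "joints": joint angles; "qvel": joint speeds; "tau": joint torques, N m; "position": TCP position; "tcp_rot": TCP orientation; "ft_force": force on the tool from outside, world axes, zero at the start; "torque": the same for the moment, N m; "opening": opening from 0.0 (shut) to 1.0 (fully open).
Only numpy, scipy, OpenCV 4.12 (cv2) and the standard library are available. Lean on these libraries where they do the work, as an engineer would, in place of code of your own. Each camera call takes 0.05 s, during which the arm holds its last target.

## Working session

There is one attempt and no reset: what is moved stays moved. The work goes in short steps, Python scripts to look and compute and a tool call to move; the robot and the scene stay as the last step left them, time stands still between calls to the robot, and variables do not carry over. Pictures are saved under pics/ and viewed, and the job is handed in when it is done.

Besides the shell and the picture viewer there is one more tool, called after "Emit:" as name(argument=value, ...), one argument or row to a line, values as JSON. carry_out: Moves the arm, as the interface text tells. Its arguments: {"type":"object","properties":{"travel":{"type":"array","items":{"type":"array","items":{"type":"number","minimum":-1,"maximum":1}}},"delta_rot":{"type":"array","items":{"type":"array","items":{"type":"number","minimum":-1,"maximum":1}}},"claw":{"type":"array","items":{"type":"number"}},"force":{"type":"number"}},"required":["travel","delta_rot","claw"]}

```bash
mkdir -p pics
cat > h.py <<'E'
import numpy as np, cv2
from plant import arm, optics
from scipy.spatial.transform import Rotation as R
def cal(n):
    c=optics.get_calibration(n); return c
def snap(n,name):
    p,d=optics.camera(n); cv2.imwrite(f'pics/{name}.png',p[:,:,::-1]); np.save(f'pics/{name}_d.npy',d); return p,d
def w(n,u,v,d):
    c=cal(n);K=np.array(c['intrinsics']);Rm=R.from_rotvec(np.ravel(c['rvec'])).as_matrix();t=np.ravel(c['tvec'])
    pc=np.linalg.inv(K)@np.array([u,v,1.])*d
    return Rm.T@(pc-t)
def ray(n,u,v,z):
    a=w(n,u,v,100.);b=w(n,u,v,1000.)
    return a+(b-a)*(z-a[2])/(b[2]-a[2])
def cloud(n,d):
    c=cal(n);K=np.array(c['intrinsics']);Rm=R.from_rotvec(np.ravel(c['rvec'])).as_matrix();t=np.ravel(c['tvec'])
    v,u=np.mgrid[0:d.shape[0],0:d.shape[1]]
    pc=np.stack([(u-K[0,2])/K[0,0]*d,(v-K[1,2])/K[1,1]*d,d],-1)
    P=(pc-t)@Rm; P[d==0]=np.nan; return P
def st():
    s=arm.sense(); print('t',round(s['time_s'],2),'pos',np.round(s['position'],1),'rot',np.round(s['tcp_rot'],3),'F',np.round(s['ft_force'],1),'op',round(float(s['opening']),3)); return s
E
python3 - <<'E'
from h import *
s=st();print(s)
for n in('scene','top','wrist'):
    snap(n,n+'0'); print(optics.get_calibration(n))
E
```

```text
t 0.0 pos [ 217.9 -504.2  230.2] rot [-3.074e+00 -6.360e-01  1.000e-03] F [ 0.2 -0.5  0.1] op 1.001
{'time_s': 0.0, 'joints': array([ 1.12128199,  0.31173743,  0.01398308,  1.51306376, -0.00437674,
        1.31918133, -0.02720146]), 'qvel': array([ 0.00074447,  0.0006036 , -0.00020149,  0.00016451,  0.00093886,
        0.00138533, -0.00074855]), 'tau': array([-1.01793692e-04, -3.79911482e+01,  1.45799615e-01, -2.30587721e+01,
        1.20835201e-02,  1.36741714e-02, -1.04144669e-05]), 'position': array([ 217.85159096, -504.22412689,  230.21188974]), 'tcp_rot': array([-3.07424235e+00, -6.35838524e-01,  9.28245941e-04]), 'ft_force': array([ 0.20118027, -0.47185496,  0.05817832]), 'torque': array([ 0.05349567,  0.01310427, -0.01177135]), 'opening': 1.001000611338801}
{'intrinsics': array([[430.11528752,   0.        , 276.08219322],
       [  0.        , 430.11528752, 207.31425721],
       [  0.        ,   0.        ,   1.        ]]), 'rvec': array([ 0.95852936,  2.34157311, -1.16644239]), 'tvec': array([ 443.92249828, -120.07642333, 1533.11305845])}
{'intrinsics': array([[393.51923238,   0.        , 282.15554755],
       [  0.        , 393.51923238, 209.82896415],
       [  0.        ,   0.        ,   1.        ]]), 'rvec': array([ 2.17940673, -2.1780189 ,  0.10823781]), 'tvec': array([ -63.23889664,  551.99497661, 1444.8435455 ])}
{'intrinsics': array([[325.1922621 ,   0.        , 278.6513167 ],
       [  0.        , 325.1922621 , 212.32455385],
       [  0.        ,   0.        ,   1.        ]]), 'mount': array([[ 8.41475625e-05, -9.53359358e-01, -3.01837585e-01,
         7.70295213e+01],
       [ 9.99998853e-01, -3.76177307e-04,  1.46694661e-03,
         1.21836012e-01],
       [-1.51207173e-03, -3.01837362e-01,  9.53358233e-01,
        -1.41844193e+02],
       [ 0.00000000e+00,  0.00000000e+00,  0.00000000e+00,
         1.00000000e+00]])}
```

View pics/scene0.png

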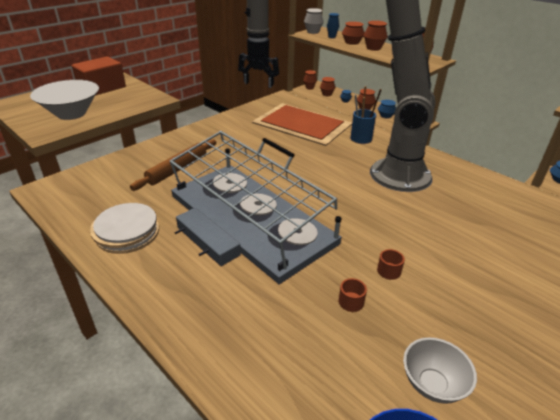

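View pics/top0.png

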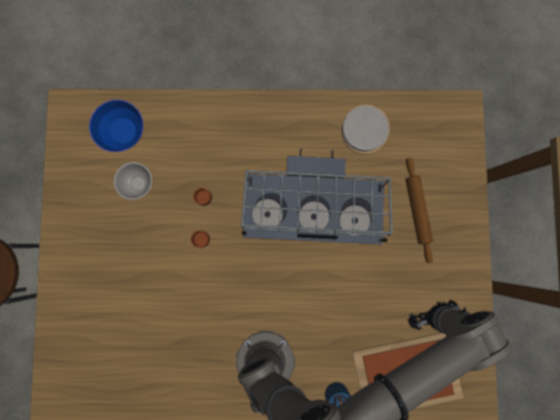

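The scene view shows two clay cups, at about (391,264) and (352,294), and the guard slightly raised. The bed in the top view is around (245–390, 172–243). I'll enlarge that.

Run:
```python
from h import *
p=cv2.imread('pics/top0.png'); d=np.load('pics/top0_d.npy')
c=cv2.resize(p[140:260,185:400],None,fx=3.7,fy=3.7,interpolation=cv2.INTER_CUBIC); cv2.imwrite('pics/top0c.png',c)
p=cv2.imread('pics/scene0.png')
c=cv2.resize(p[125:285,160:350],None,fx=3.7,fy=3.7,interpolation=cv2.INTER_CUBIC); cv2.imwrite('pics/scene0c.png',c)
P=cloud('top',d)
z=P[...,2]
print('bench z',np.nanmedian(z[270:310,100:220]), np.round(ray('top',203,197,52),0),np.round(ray('top',201,239,52),0))
for (u,v) in [(300,165),(330,170),(255,240),(375,238),(267,203),(314,203),(355,210)]: print(u,v,np.round(P[v,u]))
```

```text
bench z 0.7490743154742381 [597. 228.  52.] [443. 233.  52.]
300 165 [ 718. -129.   46.]
330 170 [ 698. -240.   52.]
255 240 [440.  39.  -1.]
375 238 [ 447. -408.   27.]
267 203 [575.  -7.  48.]
314 203 [ 575. -180.   53.]
355 210 [ 549. -330.   51.]
```

View pics/top0c.png

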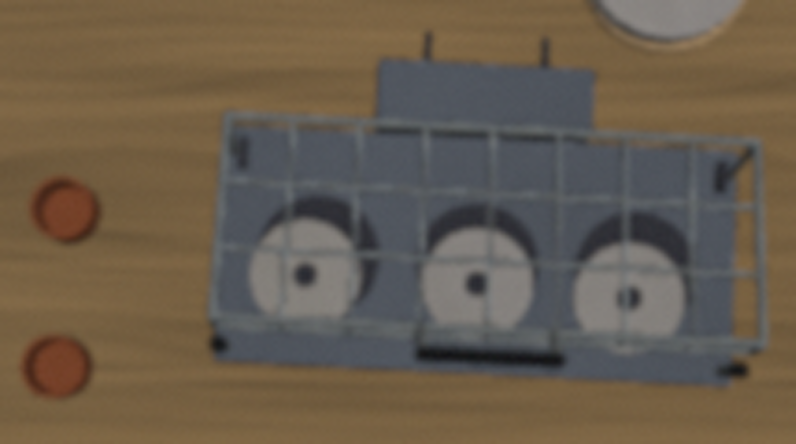

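View pics/scene0c.png

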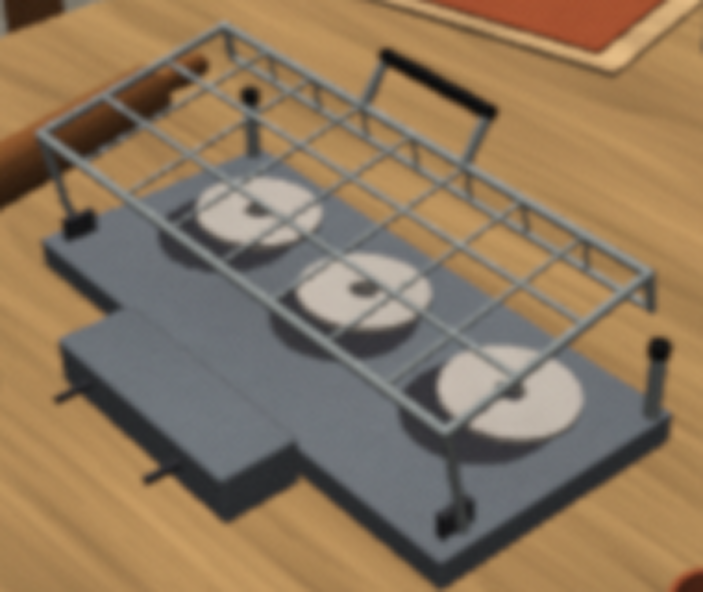

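```bash
cat >> h.py <<'E'
def proj(n,P):
    c=cal(n);K=np.array(c['intrinsics']);q,_=cv2.projectPoints(np.array(P,float).reshape(-1,1,3),np.ravel(c['rvec']),np.ravel(c['tvec']),K,None); return q[:,0]
def bedw(b,P):
    P=np.atleast_2d(np.array(P,float)); c,s=np.cos(b[2]),np.sin(b[2])
    return np.stack([b[0]+c*P[:,0]-s*P[:,1],b[1]+s*P[:,0]+c*P[:,1],P[:,2]],1)
def hand(th,y=0,r=262.6):
    a=np.deg2rad(149.8)-th; return [100+r*np.cos(a),y,36+r*np.sin(a)]
E
cat > fit.py <<'E'
from h import *
from scipy.optimize import least_squares
T=[((-110,260,30),(214,360)),((-110,-260,30),(728,386)),((-95,250,98),(219,344)),((-95,-250,98),(743,370)),((203,110,45),(380,60)),((203,-110,45),(594,70))]
S=[((130,260,30),(440,562)),((130,-260,30),(45,243)),((-110,260,30),(668,422)),((-95,250,98),(658,347)),((-95,-250,98),(250,93)),((203,-110,45),(62,346)),((203,110,45),(226,488))]
HT=[(418,353),(563,360)]; HS=[(493,112),(385,55)]
tp=np.array([t[1] for t in T]+HT)/3.7+[185,140]-.4; sp=np.array([t[1] for t in S]+HS)/3.7+[160,125]-.4
def f(v):
    h=[hand(v[3],60),hand(v[3],-60)]
    a=proj('top',bedw(v,[t[0] for t in T]+h))-tp; b=proj('scene',bedw(v,[t[0] for t in S]+h))-sp
    return np.r_[a.ravel(),b.ravel()]
r=least_squares(f,[560,-180,0,.2],loss='soft_l1'); print(np.round(r.x,4)); print(np.round(r.fun.reshape(-1,2),1).tolist())
b=r.x
print('pins',np.round(bedw(b,[(0,-160,30),(0,0,30),(0,160,30)]),1).tolist(),'hinge',bedw(b,[100,0,36]),'handle',bedw(b,[hand(b[3])]),'up',bedw(b,[hand(1.22)]))
E
python3 fit.py
```

```text
[ 5.481415e+02 -1.786327e+02 -5.040000e-02  1.896000e-01]
[[-0.7, -0.1], [0.7, 0.0], [-0.8, -0.3], [-1.1, -0.2], [-0.8, -1.0], [0.2, -0.6], [0.7, -0.0], [-1.7, -0.0], [0.6, 0.4], [-1.4, -1.7], [2.1, -2.8], [1.0, -1.0], [0.1, -0.9], [-1.7, -2.5], [-1.1, -1.7], [-0.7, -0.1], [0.7, 0.0]]
pins [[540.1, -338.4, 30.0], [548.1, -178.6, 30.0], [556.2, -18.8, 30.0]] hinge [[ 648.01472195 -183.66648356   36.        ]] handle [[ 450.26303347 -173.69944998  208.49257359]] up [[ 694.01147754 -185.98480109  294.52985104]]
```

Emit:
carry_out(
  travel=[
    [0.2,0.28,0.08],
    [0.4,0.55,0.16],
    [0.58,0.83,0.24],
  ],
  delta_rot=[
    [0,0,0.18],
    [0,0,0.36],
    [0,0,0.53],
  ],
  claw=[1,1,1],
  force=25,
)

```text
time_s: 0.52
position: [277.7, -419.9, 255.7]
tcp_rot: [-2.956, -1.065, -0.001]
ft_force: [0.2, -1.2, -0.4]
opening: 0.997
```

Emit:
carry_out(
  travel=[
    [0.2,0.28,0.08],
    [0.4,0.55,0.16],
    [0.58,0.83,0.24],
  ],
  delta_rot=[
    [0,0,0.18],
    [0,0,0.36],
    [0,0,0.53],
  ],
  claw=[1,1,1],
)

```text
time_s: 0.9
position: [335.6, -336.9, 280.0]
tcp_rot: [2.779, 1.464, 0.0]
ft_force: [0.0, -0.2, -1.0]
opening: 0.999
```

Emit:
carry_out(
  travel=[
    [0.2,0.28,0.08],
    [0.4,0.55,0.16],
    [0.58,0.83,0.24],
  ],
  delta_rot=[
    [0,0,0.18],
    [0,0,0.36],
    [0,0,0.53],
  ],
  claw=[1,1,1],
)

```text
time_s: 1.27
position: [393.2, -253.9, 303.9]
tcp_rot: [2.551, 1.834, 0.0]
ft_force: [0.6, -0.6, -0.1]
opening: 1.007
```

Emit:
carry_out(
  travel=[
    [0.2,0.28,0.0],
    [0.4,0.55,0.0],
    [0.58,0.83,0.0],
    [0.58,0.83,0.0],
  ],
  delta_rot=[
    [0,0,0.18],
    [0,0,0.36],
    [0,0,0.53],
    [0,0,0.53],
  ],
  claw=[0.6,0.6,0.6,0.6],
)

```text
time_s: 1.78
position: [451.8, -168.4, 303.7]
tcp_rot: [-2.269, -2.172, -0.003]
ft_force: [-0.2, 0.3, -0.3]
opening: 0.801
```

```bash
cat >> h.py <<'E'
def wray(u,v,pos,rot):
    c=cal('wrist');K=np.array(c['intrinsics']);M=np.array(c['mount'])
    x=(u-K[0,2]);y=(v-K[1,2]);r=np.hypot(x,y);th=r/K[0,0]
    d=np.array([np.sin(th)*x/r,np.sin(th)*y/r,np.cos(th)]) if r>0 else np.array([0,0,1.])
    Rt=R.from_rotvec(rot).as_matrix()
    return Rt@M[:3,3]+np.array(pos), Rt@M[:3,:3]@d
def wpt(u,v,z,pos,rot):
    o,d=wray(u,v,pos,rot); return o+d*(z-o[2])/d[2]
def wproj(P,pos,rot):
    c=cal('wrist');K=np.array(c['intrinsics']);M=np.array(c['mount'])
    Rt=R.from_rotvec(rot).as_matrix(); q=(np.atleast_2d(P)-pos)@Rt
    q=(q-M[:3,3])@M[:3,:3]
    rr=np.hypot(q[:,0],q[:,1]);th=np.arctan2(rr,q[:,2])
    return np.stack([K[0,2]+K[0,0]*th*q[:,0]/rr,K[1,2]+K[0,0]*th*q[:,1]/rr],1)
def wsnap(name):
    s=arm.sense(); p,d=snap('wrist',name)
    np.savez(f'pics/{name}_s.npz',pos=s['position'],rot=s['tcp_rot']); return s,p,d
def toolyaw(s):
    m=R.from_rotvec(s['tcp_rot']).as_matrix(); return np.rad2deg(np.arctan2(m[1,1],m[0,1])), m[:,2]
E
python3 - <<'E'
from h import *
s=st(); print(toolyaw(s)); wsnap('w1'); snap('scene','s1')
E
```

```text
t 1.77 pos [ 451.8 -168.4  303.7] rot [-2.269 -2.172 -0.003] F [-0.2  0.3 -0.3] op 0.801
(np.float64(-2.4841785879674667), array([ 9.79590931e-04,  1.64108226e-03, -9.99998174e-01]))
```

View pics/w1.png

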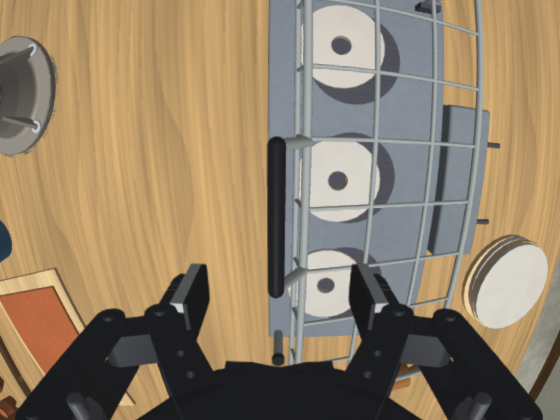

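View pics/s1.png

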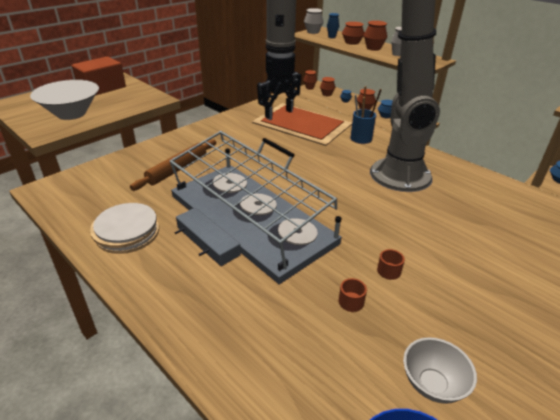

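The wrist view shows the grip bar from (277,140) to (277,293), centred between the jaws at about (190,300) and (365,300). I'll check the bar's position.

Run:
```python
from h import *
a=np.load('pics/w1_s.npz')
for z in (200,208,215): print(z,np.round(wpt(277,141,z,**a),1),np.round(wpt(277,293,z,**a),1))
d=np.load('pics/w1_d.npy'); print(d[215:220,274:280])
o,dr=wray(277,217,**a); 
M=np.array(cal('wrist')['mount']);Rt=R.from_rotvec(a['rot']).as_matrix(); ax=Rt@M[:3,2]
print(o+dr*(np.median(d[215:220,276:279])/(dr@ax)))
```

```text
200 [ 453.1 -113.   200. ] [ 447.2 -243.6  200. ]
208 [ 453.2 -112.3  208. ] [ 447.5 -238.6  208. ]
215 [ 453.2 -111.7  215. ] [ 447.7 -234.3  215. ]
[[242.89966 241.84882 242.58093 243.82375 242.68964 242.01744]
 [242.4782  242.68092 243.34558 242.8369  243.56688 243.13672]
 [242.4477  242.06595 242.9618  242.33122 244.21678 244.53389]
 [243.75511 243.17575 242.56845 242.86897 242.87135 245.93062]
 [242.7437  243.09094 242.52654 243.501   243.95651 242.70302]]
[ 450.69798972 -168.10549811  215.14579776]
```

Emit:
carry_out(
  travel=[
    [0,-0.03,-0.25],
    [0,-0.06,-0.5],
    [-0.01,-0.06,-0.75],
    [-0.01,-0.06,-0.9],
  ],
  delta_rot=[
    [0,0,0],
    [0,0,0],
    [0,0,0],
    [0,0,0],
  ],
  claw=[0.4,0.4,0.4,0.4],
)

```text
time_s: 2.38
position: [447.8, -180.1, 212.1]
tcp_rot: [-2.281, -2.158, 0.003]
ft_force: [0.8, -0.2, 0.2]
opening: 0.696
```

Emit:
carry_out(
  travel=[
    [0,0,-0.12],
    [0,0,-0.24],
    [0,0,-0.24],
    [0,0,-0.24],
    [0,0,-0.24],
  ],
  delta_rot=[
    [0,0,0],
    [0,0,0],
    [0,0,0],
    [0,0,0],
    [0,0,0],
  ],
  claw=[0.2,0.2,-1,-1,-1],
  force=25,
)

```text
time_s: 3.0
position: [449.2, -179.0, 189.9]
tcp_rot: [2.279, 2.162, -0.0]
ft_force: [-0.7, 0.5, 2.5]
opening: 0.148
```

Emit:
carry_out(
  travel=[
    [0,0,0],
    [0,0,0],
    [0,0,0],
  ],
  delta_rot=[
    [0,0,0],
    [0,0,0],
    [0,0,0],
  ],
  claw=[-1,-1,-1],
)

```text
time_s: 3.38
position: [449.2, -179.0, 189.8]
tcp_rot: [2.279, 2.162, -0.0]
ft_force: [-1.2, 0.5, 3.5]
opening: 0.153
```

Run:
```python
from h import *
s=st(); wsnap('w2')
b=np.array([548.1,-178.6,-.0504])
h0=bedw(b,[hand(.19)])[0]
for th in np.r_[np.arange(.19,1.3,.103),1.22,1.25]: print(round(th,3),np.round(bedw(b,[hand(th)])[0]-h0,1))
```

```text
t 3.38 pos [ 449.2 -179.   189.8] rot [ 2.279  2.162 -0.   ] F [-1.2  0.5  3.5] op 0.153
0.19 [0. 0. 0.]
0.293 [18.8 -0.9 19.4]
0.396 [39.4 -2.  36.8]
0.499 [61.8 -3.1 52. ]
0.602 [85.6 -4.3 64.8]
0.705 [110.5  -5.6  75.1]
0.808 [136.4  -6.9  82.8]
0.911 [163.   -8.2  87.7]
1.014 [189.9  -9.6  89.9]
1.117 [216.9 -10.9  89.3]
1.22 [243.7 -12.3  86. ]
1.22 [243.7 -12.3  86. ]
1.25 [251.4 -12.7  84.5]
```

View pics/w2.png

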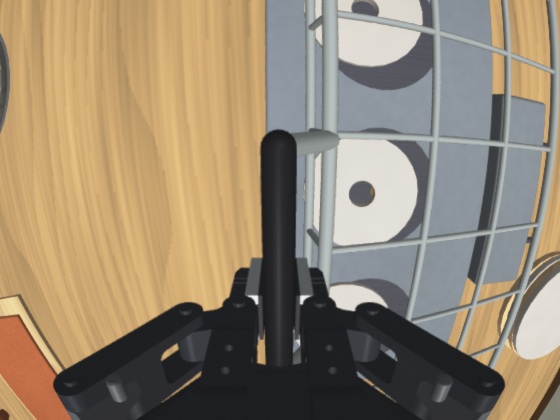

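The bar is gripped: the opening is about 13 mm and the bar sits between the pads. Now I'll lift it along the arc.

Emit:
carry_out(
  travel=[
    [0.09,0,0.1],
    [0.19,-0.01,0.19],
    [0.29,-0.015,0.28],
    [0.39,-0.02,0.37],
    [0.62,-0.03,0.52],
  ],
  delta_rot=[
    [0,0,0],
    [0,0,0],
    [0,0,0],
    [0,0,0],
    [0,0,0],
  ],
  claw=[-1,-1,-1,-1,-1],
)

```text
time_s: 4.05
position: [506.5, -181.9, 240.8]
tcp_rot: [-2.274, -2.154, 0.013]
ft_force: [-9.7, 0.6, 6.3]
opening: 0.153
```

Emit:
carry_out(
  travel=[
    [0.12,-0.006,0.07],
    [0.24,-0.012,0.13],
    [0.36,-0.02,0.18],
    [0.49,-0.025,0.23],
    [0.75,-0.04,0.31],
  ],
  delta_rot=[
    [0,0,0],
    [0,0,0],
    [0,0,0],
    [0,0,0],
    [0,0,0],
  ],
  claw=[-1,-1,-1,-1,-1],
)

```text
time_s: 4.68
position: [584.8, -185.9, 273.9]
tcp_rot: [-2.279, -2.159, 0.004]
ft_force: [-4.3, 0.8, 6.1]
opening: 0.151
```

Emit:
carry_out(
  travel=[
    [0.13,-0.006,0.03],
    [0.27,-0.012,0.05],
    [0.4,-0.02,0.06],
    [0.53,-0.027,0.07],
    [0.8,-0.04,0.065],
  ],
  delta_rot=[
    [0,0,0],
    [0,0,0],
    [0,0,0],
    [0,0,0],
    [0,0,0],
  ],
  claw=[-1,-1,-1,-1,-1],
)

```text
time_s: 5.3
position: [665.7, -189.9, 279.8]
tcp_rot: [-2.279, -2.16, 0.002]
ft_force: [-3.9, -0.2, 1.7]
opening: 0.147
```

Emit:
carry_out(
  travel=[
    [0.09,-0.004,-0.01],
    [0.18,-0.01,-0.02],
    [0.24,-0.013,-0.03],
    [0.28,-0.015,-0.035],
  ],
  delta_rot=[
    [0,0,0],
    [0,0,0],
    [0,0,0],
    [0,0,0],
  ],
  claw=[-1,-1,-1,-1],
)

```text
time_s: 5.8
position: [692.6, -191.3, 276.0]
tcp_rot: [-2.277, -2.159, 0.004]
ft_force: [-11.1, 1.2, 7.3]
opening: 0.154
```

Run:
```python
from h import *
s=st(); snap('scene','s2')
```

```text
t 5.8 pos [ 692.6 -191.3  276. ] rot [-2.277 -2.159  0.004] F [-11.1   1.2   7.3] op 0.154
```

View pics/s2.png

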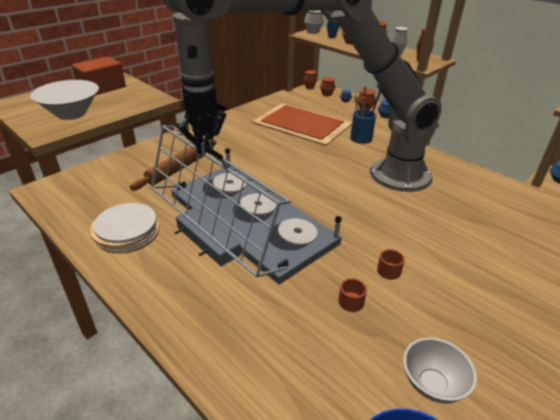

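The guard looks leaned back and the force has risen. A small extra push will show whether it is at the end stop.

Emit:
carry_out(
  travel=[
    [0.04,0,-0.01],
    [0.07,0,-0.02],
    [0.07,0,-0.02],
  ],
  delta_rot=[
    [0,0,0],
    [0,0,0],
    [0,0,0],
  ],
  claw=[-1,-1,-1],
)

```text
time_s: 6.22
position: [692.5, -191.3, 276.0]
tcp_rot: [-2.271, -2.151, 0.021]
ft_force: [-24.2, 2.9, 14.6]
opening: 0.154
```

At the stop: force rises with no motion. Back off, release and rise.

Emit:
carry_out(
  travel=[
    [-0.06,0,0.02],
    [-0.1,0.0,0.02],
    [-0.1,0,0.02],
    [-0.1,0,0.02],
    [-0.1,0,0.02],
  ],
  delta_rot=[
    [0,0,0],
    [0,0,0],
    [0,0,0],
    [0,0,0],
    [0,0,0],
  ],
  claw=[-1,-1,0.3,0.3,0.3],
)

```text
time_s: 6.85
position: [691.4, -191.3, 274.5]
tcp_rot: [-2.279, -2.162, 0.0]
ft_force: [-0.6, -0.5, 0.4]
opening: 0.649
```

Emit:
carry_out(
  travel=[
    [0,0,0.2],
    [0,0,0.45],
    [-0.2,0,0.7],
    [-0.6,0,0.7],
    [-1,0,0.7],
  ],
  delta_rot=[
    [0,0,0],
    [0,0,0],
    [0,0,0],
    [0,0,0],
    [0,0,0],
  ],
  claw=[0.3,0.3,0.3,0.3,-0.2],
)

```text
time_s: 7.48
position: [590.6, -191.3, 345.2]
tcp_rot: [2.279, 2.162, 0.001]
ft_force: [0.4, -0.1, -0.0]
opening: 0.452
```

Emit:
carry_out(
  travel=[
    [-0.3,0,0],
    [-0.7,0,0],
    [-1,0,0],
    [-1,0,0],
  ],
  delta_rot=[
    [0,0,0],
    [0,0,0],
    [0,0,0],
    [0,0,0],
  ],
  claw=[-1,-1,-1,-1],
)

```text
time_s: 7.98
position: [489.6, -192.0, 346.1]
tcp_rot: [2.281, 2.159, -0.002]
ft_force: [1.2, 0.7, 0.2]
opening: -0.001
```

Run:
```python
from h import *
s=st(); print(toolyaw(s));wsnap('w3'); snap('scene','s3'); snap('top','t3')
p=cv2.imread('pics/t3.png'); cv2.imwrite('pics/t3c.png',cv2.resize(p[140:260,185:400],None,fx=3.7,fy=3.7,interpolation=cv2.INTER_CUBIC))
```

```text
t 7.97 pos [ 489.6 -192.   346.1] rot [ 2.281e+00  2.159e+00 -2.000e-03] F [1.2 0.7 0.2] op -0.001
(np.float64(-3.1510756466794105), array([ 2.75048108e-04, -1.73682620e-03, -9.99998454e-01]))
```

View pics/w3.png

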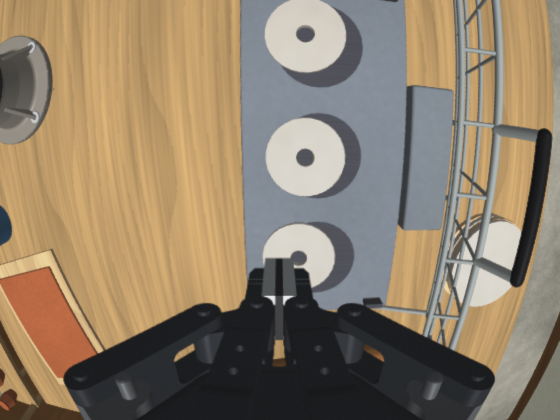

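View pics/s3.png

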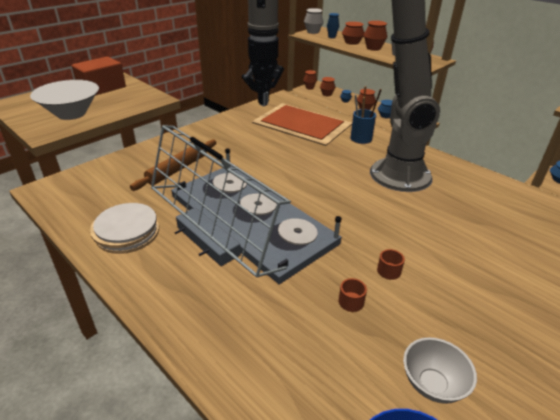

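View pics/t3c.png

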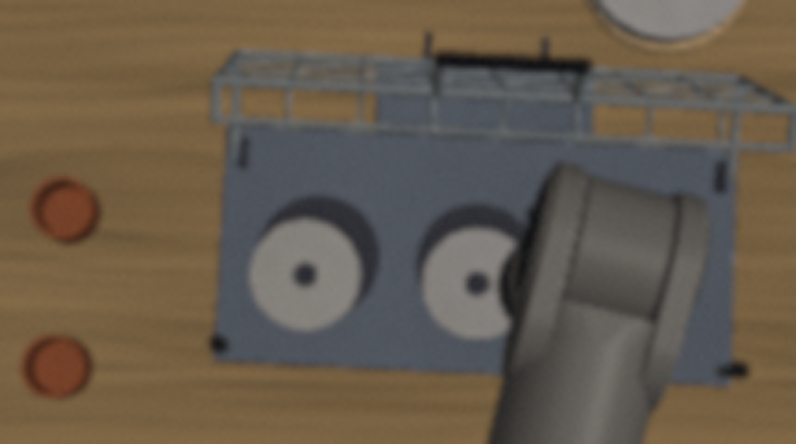

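Guard is up and stays there. Next, measure the bats and the bed accurately from wrist depth.

```bash
cat >> h.py <<'E'
def wcloud(name):
    d=np.load(f'pics/{name}_d.npy');a=np.load(f'pics/{name}_s.npz')
    c=cal('wrist');K=np.array(c['intrinsics']);M=np.array(c['mount'])
    v,u=np.mgrid[0:d.shape[0],0:d.shape[1]];x=u-K[0,2];y=v-K[1,2];r=np.hypot(x,y)+1e-9;th=r/K[0,0]
    pc=np.stack([np.tan(th)*x/r*d,np.tan(th)*y/r*d,d],-1); pc[(d==0)|(th>1.3)]=np.nan
    Rt=R.from_rotvec(a['rot']).as_matrix()
    return (pc@M[:3,:3].T+M[:3,3])@Rt.T+a['pos']
def bats(name,B=(547,-178.6,-.0504)):
    P=wcloud(name); im=cv2.imread(f'pics/{name}.png').astype(int)
    hsv=cv2.cvtColor(im.astype(np.uint8),cv2.COLOR_BGR2HSV)
    m=((hsv[...,2]>150)&(hsv[...,1]<50)).astype(np.uint8)
    n,l,stt,ce=cv2.connectedComponentsWithStats(m)
    for i in range(1,n):
        if stt[i,4]<800: continue
        q=P[l==i]; q=q[np.isfinite(q[:,0])]
        if len(q)<800 : continue
        med=np.median(q,0)
        bx=(med[0]-B[0])*np.cos(B[2])+(med[1]-B[1])*np.sin(B[2]); 
        if not(abs(bx)<90 and 30<med[2]<60): continue
        cs,_=cv2.findContours((l==i).astype(np.uint8),cv2.RETR_CCOMP,cv2.CHAIN_APPROX_NONE)
        A=np.c_[q[:,:2],np.ones(len(q))]; keep=np.ones(len(q),bool)
        for _ in range(4):
            k=np.linalg.lstsq(A[keep],q[keep,2],rcond=None)[0]; keep=abs(q[:,2]-A@k)<2.5
        # intersect hull-ellipse pixels with plane
        a=np.load(f'pics/{name}_s.npz'); 
        oc=max(cs,key=cv2.contourArea)[:,0]
        pts=[]
        for u,v in oc[::2]:
            o,d=wray(u,v,a['pos'],a['rot']); t=(k[0]*o[0]+k[1]*o[1]+k[2]-o[2])/(d[2]-k[0]*d[0]-k[1]*d[1]); pts.append(o+t*d)
        pts=np.array(pts)
        from scipy.optimize import least_squares
        r=least_squares(lambda v:np.hypot(pts[:,0]-v[0],pts[:,1]-v[1])-v[2],[med[0],med[1],55],loss='soft_l1')
        c=r.x[:2]; z=k@[c[0],c[1],1]
        nrm=np.array([-k[0],-k[1],1]);nrm/=np.linalg.norm(nrm)
        und=np.r_[c,z]-12*nrm
        print('px',ce[i].round(),'top c',np.round(np.r_[c,z],1),'r',r.x[2].round(1),'tilt(deg)x,y',np.round(np.rad2deg(k[:2]),1),'underside',und.round(1),'rms',r.fun.std().round(2))
E
python3 - <<'E'
from h import *
bats('w3')
P=wcloud('w3')
for u,v in [(260,100),(260,180),(300,205),(385,120),(390,200),(430,150),(430,200)]: print(u,v,np.round(P[v,u],1))
print(wpt(243,100,30,**np.load('pics/w3_s.npz')),wpt(247,270,30,**np.load('pics/w3_s.npz')))
B=(547,-178.6,-.0504)
K=wproj(bedw(B,[(-110,260,30),(-110,0,30),(-110,-200,30),(133,110,45),(203,110,45),(203,-110,45),(133,-110,45),(0,0,30),(0,160,30),(0,-160,30)]),**np.load('pics/w3_s.npz')); print(K.round(0).tolist())
p=cv2.imread('pics/w3.png')
for k in K: cv2.circle(p,tuple(int(x) for x in k),2,(0,0,255),-1)
t=np.linspace(0,6.28,80)
for y in(-160,0,160):
    for q in wproj(bedw(B,np.c_[62*np.cos(t),y+62*np.sin(t),30+0*t]),**np.load('pics/w3_s.npz')): cv2.circle(p,tuple(int(x) for x in q),1,(0,255,0),-1)
cv2.imwrite('pics/w3o.png',cv2.resize(p[0:320,200:500],None,fx=1.8,fy=1.8))
E
```

```text
px [315. 130.] top c [ 556.2 -163.4   36.7] r 137.9 tilt(deg)x,y [-4.1  0.2] underside [ 555.4 -163.3   24.8] rms 45.71
260 100 [469.4 -97.1  31. ]
260 180 [ 461.9 -211.5   27.5]
300 205 [ 518.2 -252.    29. ]
385 120 [ 646.1 -130.3   31.8]
390 200 [ 656.4 -250.9   30.1]
430 150 [ 714.2 -173.1   43.2]
430 200 [ 718.2 -249.6   44.6]
[445.81596954 -95.28281755  30.        ] [ 430.64122862 -354.59775321   30.        ]
[[240.0, -21.0], [241.0, 155.0], [246.0, 280.0], [413.0, 83.0], [454.0, 88.0], [442.0, 229.0], [402.0, 230.0], [318.0, 155.0], [319.0, 43.0], [315.0, 257.0]]
```

View pics/w3o.png

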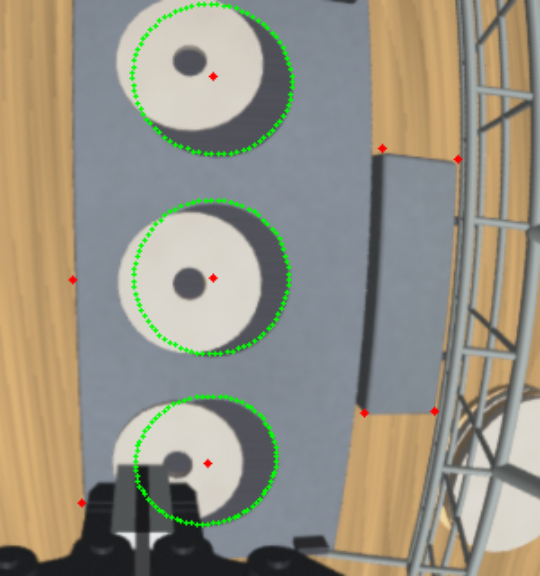

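Run:
```python
from h import *
from scipy.optimize import least_squares
a=np.load('pics/w3_s.npz')
obj=[(133,110,45),(203,110,45),(203,-110,45)]; px=np.array([(412.4,86),(453.8,90),(441,228.5)])
im=cv2.imread('pics/w3.png'); hsv=cv2.cvtColor(im,cv2.COLOR_BGR2HSV)
for u,v in [(305,120),(305,15),(260,100),(340,100),(300,235)]: print(im[v,u],hsv[v,u])
# dark head boundary: rough pts on outer arc, from overlay
arc=np.array([(289,285),(280,325),(255,347),(265,228)])/1.8+[200,0]   # station1
arc2=np.array([(291,95),(275,130),(245,152),(205,156)])/1.8+[200,0]   # station2
arc0=np.array([(277,465),(265,500),(262,425)])/1.8+[200,0]
def f(v):
    r=(wproj(bedw(v,obj),**a)-px).ravel()*1.5
    out=[r]
    for A,y in((arc,0),(arc2,160),(arc0,-160)):
        c=bedw(v,[0,y,30])[0]
        out.append([np.hypot(*(wpt(u,w,30,**a)-c)[:2])-62 for u,w in A])
    return np.concatenate(out)
r=least_squares(f,[547,-178.6,-.05],loss='soft_l1');print(r.x,r.fun.round(1))
```

```text
[199 209 214] [ 20  18 214]
[194 206 212] [ 20  22 212]
[153 143 134] [106  32 153]
[153 142 134] [107  32 153]
[203 214 217] [ 24  16 217]
[ 5.46767526e+02 -1.83278374e+02 -4.31985921e-02] [-0.5 -1.2  0.1  0.2  1.   3.6  0.2  3.1  0.7 -0.6  0.5 -1.3 -1.9 -3.
 -0.4  1.2 -1.7]
```

```bash
sed -i "s/hsv\[...,2\]>150/hsv[...,2]>175/" h.py
python3 - <<'E'
from h import *
bats('w3')
a=np.load('pics/w3_s.npz'); im=cv2.imread('pics/w3.png')
cv2.imwrite('pics/w3h.png',np.hstack([cv2.resize(im[15:55,285:330],(400,400),interpolation=3),cv2.resize(im[140:180,285:330],(400,400),interpolation=3)]))
E
```

```text
px [305.  35.] top c [535.2  -8.   45.2] r 53.5 tilt(deg)x,y [ 3.7 -3.1] underside [535.9  -8.7  33.2] rms 0.76
px [305. 157.] top c [ 526.5 -179.    45.5] r 53.7 tilt(deg)x,y [ 5.  -0.5] underside [ 527.5 -179.1   33.5] rms 0.39
px [303. 249.] top c [ 516.2 -321.1   45.3] r 45.7 tilt(deg)x,y [ 3.9 -1.8] underside [ 517.  -321.5   33.3] rms 15.24
```

View pics/w3h.png

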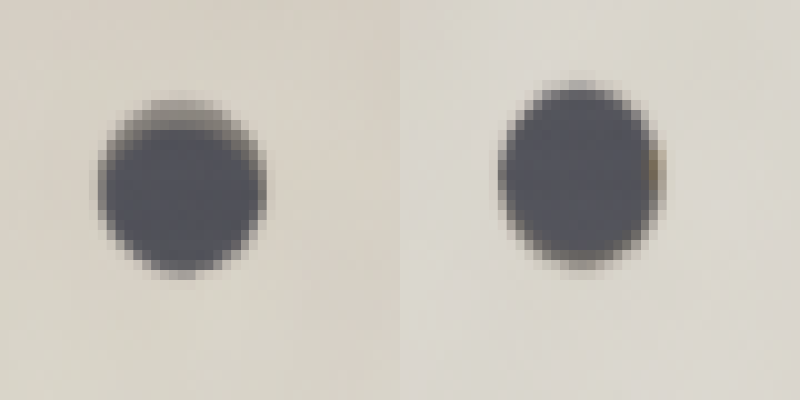

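Emit:
carry_out(
  travel=[
    [-0.1,0,-0.3],
    [-0.2,0,-0.6],
    [-0.2,0,-0.9],
    [-0.2,0,-1],
  ],
  delta_rot=[
    [0,0,0],
    [0,0,0],
    [0,0,0],
    [0,0,0],
  ],
  claw=[-1,-1,-1,-1],
)

```text
time_s: 8.62
position: [470.9, -190.8, 243.1]
tcp_rot: [-2.276, -2.16, 0.001]
ft_force: [-1.0, 0.2, 1.0]
opening: 0.003
```

Emit:
carry_out(
  travel=[
    [-0.2,0,-0.3],
    [-0.4,0,-0.6],
    [-0.4,0,-0.9],
    [-0.4,0,-1],
    [-0.4,0,-1],
  ],
  delta_rot=[
    [0,0,0],
    [0,0,0],
    [0,0,0],
    [0,0,0],
    [0,0,0],
  ],
  claw=[-1,-1,-1,-1,-1],
)

```text
time_s: 9.25
position: [432.1, -191.2, 145.6]
tcp_rot: [2.279, 2.163, 0.001]
ft_force: [0.2, 0.9, -0.7]
opening: 0.003
```

Run:
```python
from h import *
s=st(); wsnap('w4'); bats('w4')
```

```text
t 9.25 pos [ 432.1 -191.2  145.6] rot [2.279e+00 2.163e+00 1.000e-03] F [ 0.2  0.9 -0.7] op 0.003
px [403.  18.] top c [536.  -32.8  46.6] r 33.4 tilt(deg)x,y [ 3.7 -3.1] underside [536.8 -33.4  34.7] rms 11.84
px [392. 189.] top c [ 526.2 -178.8   45.6] r 53.8 tilt(deg)x,y [ 5.  -0.6] underside [ 527.3 -178.9   33.6] rms 0.29
px [391. 310.] top c [ 511.7 -328.3   45.2] r 51.5 tilt(deg)x,y [ 4.  -1.7] underside [ 512.6 -328.7   33.2] rms 6.84
```

View pics/w4.png

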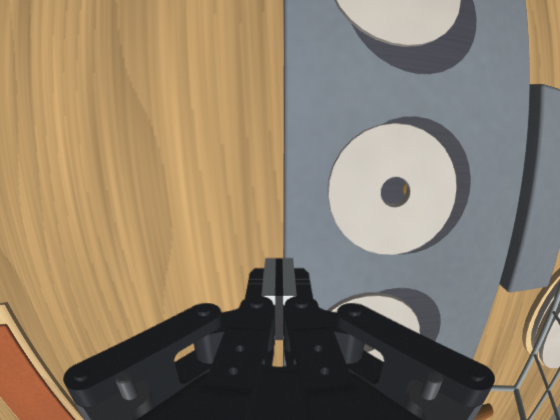

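Run:
```python
from h import *
from scipy.optimize import least_squares
def heads(name,boxes):
    a=np.load(f'pics/{name}_s.npz'); im=cv2.imread(f'pics/{name}.png'); g=cv2.cvtColor(im,cv2.COLOR_BGR2GRAY)
    for (u0,v0,u1,v1),c0 in boxes:
        m=(g<115)&(g>50); sub=np.zeros_like(m); sub[v0:v1,u0:u1]=m[v0:v1,u0:u1]
        n,l,s,ce=cv2.connectedComponentsWithStats(sub.astype(np.uint8)); i=1+np.argmax(s[1:,4]); mm=(l==i).astype(np.uint8)
        cs,_=cv2.findContours(mm,cv2.RETR_EXTERNAL,cv2.CHAIN_APPROX_NONE); pts=max(cs,key=len)[:,0]
        pts=[p for p in pts if u0<p[0]<u1-1 and v0<p[1]<v1-1]
        W=np.array([wpt(u,v,30,**a)[:2] for u,v in pts])
        c=np.array(c0,float)
        for _ in range(15):
            rr=np.hypot(*(W-c).T); k=abs(rr-62)<3.5
            c=least_squares(lambda q:np.hypot(*(W[k]-q).T)-62,c).x
        print(name,c.round(1),k.sum(),'free',least_squares(lambda q:np.hypot(*(W[k]-q[:2]).T)-q[2],[*c,62]).x.round(1))
heads('w4',[((290,100,480,270),(547,-180)),((300,0,500,90),(555,-20)),((380,270,460,360),(540,-340))])
heads('w3',[((245,100,380,205),(547,-180)),((245,0,380,95),(555,-20)),((245,215,390,300),(540,-340))])
a=np.load('pics/w4_s.npz'); print(wpt(405,189,34,**a))
im=cv2.imread('pics/w4.png');cv2.imwrite('pics/w4h.png',cv2.resize(im[170:212,375:417],(500,500),interpolation=3))
```

```text
w4 [ 546.4 -180.3] 242 free [ 547.4 -180.1   61.1]
w4 [554.5 -20. ] 210 free [554.5 -19.7  62.2]
w4 [ 538.6 -340.2] 99 free [ 538.3 -340.5   62.3]
w3 [ 546.3 -180.5] 154 free [ 547.4 -180.5   61. ]
w3 [554.4 -20. ] 151 free [555.4 -20.9  60.9]
w3 [ 538.  -340.4] 131 free [ 538.4 -340.4   61.6]
[ 539.5496581  -179.77171312   34.        ]
```

View pics/w4h.png

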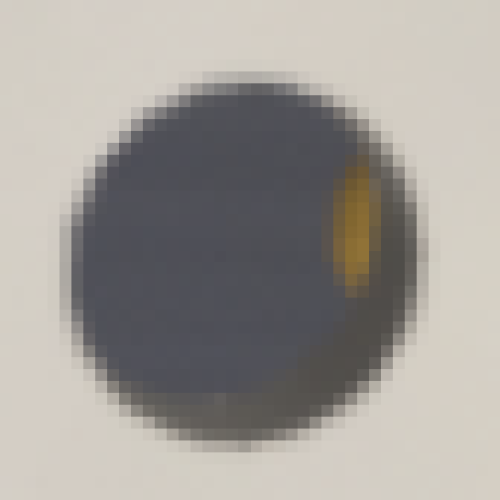

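Pins: (538.3,-340.3), (546.4,-180.3), (554.5,-20), with consistent 160 mm spacing. Bat1 needs about 19 mm in +x. I'll lower the shut fingers in front of it.

Emit:
carry_out(
  travel=[
    [0.05,0.05,-0.25],
    [0.1,0.1,-0.5],
    [0.14,0.17,-0.75],
    [0.18,0.17,-0.95],
    [0.18,0.17,-1],
  ],
  delta_rot=[
    [0,0,0],
    [0,0,0],
    [0,0,0],
    [0,0,0],
    [0,0,0],
  ],
  claw=[-1,-1,-1,-1,-1],
)

```text
time_s: 9.93
position: [450.1, -174.3, 45.4]
tcp_rot: [2.278, 2.162, 0.001]
ft_force: [0.2, -0.2, 0.1]
opening: 0.002
```

Emit:
carry_out(
  travel=[
    [0,0,-0.05],
    [0,0,-0.1],
    [0,0,-0.1],
  ],
  delta_rot=[
    [0,0,0],
    [0,0,0],
    [0,0,0],
  ],
  claw=[-1,-1,-1],
)

```text
time_s: 10.3
position: [449.2, -174.6, 35.5]
tcp_rot: [2.279, 2.161, -0.0]
ft_force: [-0.4, -0.3, 0.3]
opening: 0.001
```

Run:
```python
from h import *
s=st(); wsnap('w5'); bats('w5')
```

```text
t 10.3 pos [ 449.2 -174.6   35.5] rot [ 2.279  2.161 -0.   ] F [-0.4 -0.3  0.3] op 0.001
px [465.  14.] top c [534.   -8.2  45.1] r 51.8 tilt(deg)x,y [ 3.7 -3.3] underside [534.8  -8.8  33.1] rms 6.48
px [429. 254.] top c [ 527.  -176.6   45.6] r 52.5 tilt(deg)x,y [ 5.  -0.6] underside [ 528.  -176.7   33.7] rms 6.53
```

View pics/w5.png

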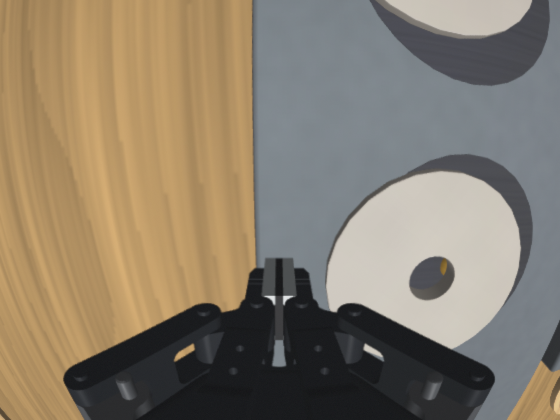

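Emit:
carry_out(
  travel=[
    [0.06,0,0],
    [0.12,0,0],
    [0.17,0,0],
    [0.21,-0.005,0],
    [0.25,-0.01,0],
  ],
  delta_rot=[
    [0,0,0],
    [0,0,0],
    [0,0,0],
    [0,0,0],
    [0,0,0],
  ],
  claw=[-1,-1,-1,-1,-1],
)

```text
time_s: 10.98
position: [473.8, -175.4, 35.3]
tcp_rot: [-2.279, -2.161, 0.001]
ft_force: [-2.5, 0.0, 3.2]
opening: 0.001
```

Emit:
carry_out(
  travel=[
    [0.02,0,0],
    [0.035,-0.005,0],
    [0.05,-0.01,0],
    [0.05,-0.01,0],
  ],
  delta_rot=[
    [0,0,0],
    [0,0,0],
    [0,0,0],
    [0,0,0],
  ],
  claw=[-1,-1,-1,-1],
)

```text
time_s: 11.48
position: [479.9, -176.4, 35.5]
tcp_rot: [2.279, 2.161, 0.001]
ft_force: [-0.6, 0.3, 2.0]
opening: 0.001
```

Run:
```python
from h import *
s=st(); wsnap('w6'); bats('w6')
```

```text
t 11.47 pos [ 479.9 -176.4   35.5] rot [2.279e+00 2.161e+00 1.000e-03] F [-0.6  0.3  2. ] op 0.001
px [402.   9.] top c [533.4   1.1  44.3] r 60.2 tilt(deg)x,y [ 3.7 -3.4] underside [5.342e+02 4.000e-01 3.230e+01] rms 3.9
px [402. 248.] top c [ 544.5 -173.5   42.4] r 49.7 tilt(deg)x,y [ 1.2 -0.1] underside [ 544.8 -173.5   30.4] rms 6.94
```

View pics/w6.png

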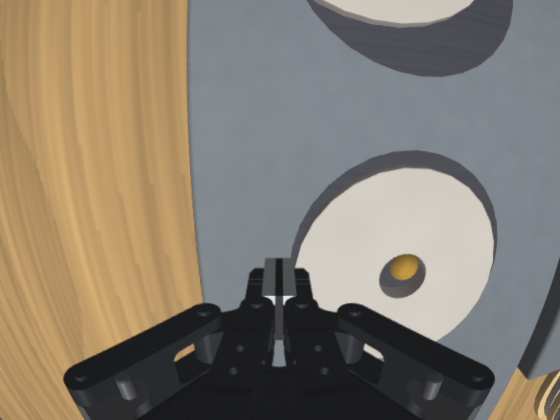

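Bat1's tilt is down to 1.2° and the pin is showing through the hole at (403,267). A few more mm should drop it.

Emit:
carry_out(
  travel=[
    [0.01,0,0],
    [0.02,0,0],
    [0.03,0,0],
    [0.03,0,0],
  ],
  delta_rot=[
    [0,0,0],
    [0,0,0],
    [0,0,0],
    [0,0,0],
  ],
  claw=[-1,-1,-1,-1],
)

```text
time_s: 12.02
position: [480.9, -176.5, 35.6]
tcp_rot: [-2.279, -2.16, 0.003]
ft_force: [-3.8, 1.5, 7.9]
opening: -0.009
```

Run:
```python
from h import *
s=st(); wsnap('w7'); bats('w7')
```

```text
t 12.03 pos [ 480.9 -176.5   35.6] rot [-2.279 -2.16   0.003] F [-3.8  1.5  7.9] op -0.009
px [400.   9.] top c [533.4   2.1  43.1] r 61.1 tilt(deg)x,y [ 3.8 -4.5] underside [534.2   1.1  31.2] rms 3.76
px [401. 247.] top c [ 545.5 -173.7   41.5] r 49.8 tilt(deg)x,y [ 0.1 -0.1] underside [ 545.6 -173.7   29.5] rms 6.86
```

View pics/w7.png

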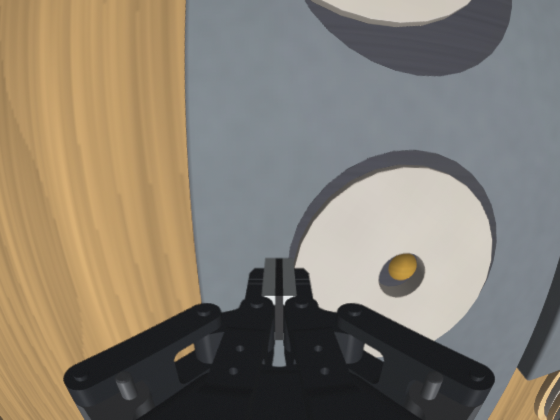

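Bat1 is home: tilt 0.1°, top at 41.5. Back off and look at bat2.

Emit:
carry_out(
  travel=[
    [-0.15,0,0],
    [-0.35,0,0.1],
    [-0.45,0,0.4],
    [-0.45,0.2,0.8],
    [-0.45,0.6,1],
  ],
  delta_rot=[
    [0,0,0],
    [0,0,0],
    [0,0,0],
    [0,0,0],
    [0,0,0],
  ],
  claw=[-1,-1,-1,-1,-1],
)

```text
time_s: 12.7
position: [438.4, -118.1, 137.2]
tcp_rot: [2.282, 2.153, 0.002]
ft_force: [0.9, 0.7, 0.1]
opening: 0.0
```

Emit:
carry_out(
  travel=[
    [0,0.4,0.1],
    [0,0.8,0.1],
    [0,0.95,0.1],
    [0,0.95,0.1],
  ],
  delta_rot=[
    [0,0,0],
    [0,0,0],
    [0,0,0],
    [0,0,0],
  ],
  claw=[-1,-1,-1,-1],
)

```text
time_s: 13.2
position: [437.1, -21.1, 145.0]
tcp_rot: [2.277, 2.164, -0.001]
ft_force: [0.3, 0.3, 0.0]
opening: -0.002
```

Run:
```python
from h import *
s=st(); wsnap('w8'); bats('w8')
```

```text
t 13.2 pos [437.1 -21.1 145. ] rot [ 2.277e+00  2.164e+00 -1.000e-03] F [0.3 0.3 0. ] op -0.002
px [396. 187.] top c [534.9  -7.2  45.4] r 53.8 tilt(deg)x,y [ 3.7 -3. ] underside [535.6  -7.8  33.4] rms 0.3
```

View pics/w8.png

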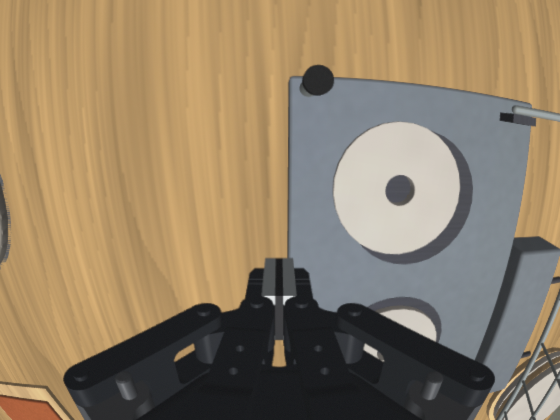

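Emit:
carry_out(
  travel=[
    [0.1,0.18,-0.1],
    [0.25,0.36,-0.2],
    [0.36,0.53,-0.3],
    [0.36,0.53,-0.6],
    [0.36,0.53,-0.8],
  ],
  delta_rot=[
    [0,0,-0.33],
    [0,0,-0.67],
    [0,0,-1],
    [0,0,-1],
    [0,0,-1],
  ],
  claw=[-1,-1,-1,-1,-1],
)

```text
time_s: 13.88
position: [472.9, 29.1, 63.6]
tcp_rot: [2.763, 1.494, -0.004]
ft_force: [-0.3, -1.0, -0.5]
opening: -0.001
```

Emit:
carry_out(
  travel=[
    [0,0,-0.15],
    [0,0,-0.29],
    [0,0,-0.29],
  ],
  delta_rot=[
    [0,0,0],
    [0,0,0],
    [0,0,0],
  ],
  claw=[-1,-1,-1],
)

```text
time_s: 14.25
position: [472.4, 30.9, 35.4]
tcp_rot: [-2.761, -1.497, 0.003]
ft_force: [0.6, 0.2, 0.7]
opening: -0.003
```

Run:
```python
from h import *
s=st(); wsnap('w9'); bats('w9')
```

```text
t 14.25 pos [472.4  30.9  35.4] rot [-2.761 -1.497  0.003] F [0.6 0.2 0.7] op -0.003
px [422. 251.] top c [536.6  -5.6  45.4] r 52.7 tilt(deg)x,y [ 3.7 -3. ] underside [537.4  -6.2  33.4] rms 6.62
px [513. 389.] top c [ 571.3 -177.1   41.6] r 36.0 tilt(deg)x,y [ 0.1 -0. ] underside [ 571.4 -177.1   29.6] rms 8.72
```

View pics/w9.png

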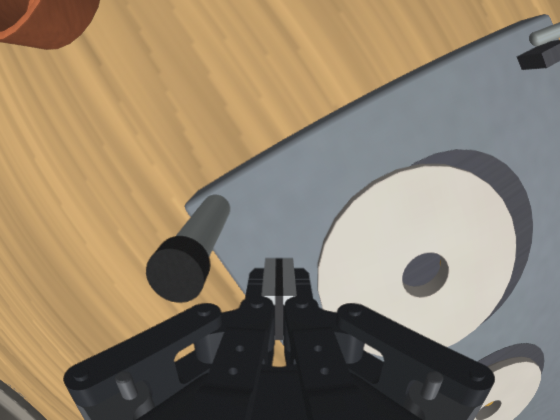

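Emit:
carry_out(
  travel=[
    [0.05,-0.03,0],
    [0.1,-0.06,0],
    [0.14,-0.085,0],
    [0.19,-0.11,0],
    [0.23,-0.135,0],
  ],
  delta_rot=[
    [0,0,0],
    [0,0,0],
    [0,0,0],
    [0,0,0],
    [0,0,0],
  ],
  claw=[-1,-1,-1,-1,-1],
)

```text
time_s: 14.92
position: [496.9, 17.8, 36.4]
tcp_rot: [2.761, 1.498, 0.001]
ft_force: [-0.7, -0.2, 0.2]
opening: 0.003
```

Run:
```python
from h import *
s=st(); wsnap('w10'); bats('w10')
```

```text
t 14.93 pos [496.9  17.8  36.4] rot [2.761e+00 1.498e+00 1.000e-03] F [-0.7 -0.2  0.2] op 0.003
px [404. 247.] top c [555.2 -12.6  43.3] r 50.4 tilt(deg)x,y [ 1.7 -1.5] underside [555.5 -13.   31.3] rms 6.89
px [498. 397.] top c [ 578.5 -185.5   41.6] r 26.1 tilt(deg)x,y [-0. -0.] underside [ 578.5 -185.6   29.6] rms 7.96
```

View pics/w10.png

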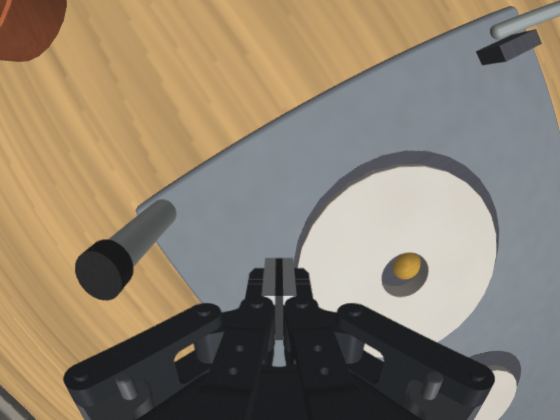

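Emit:
carry_out(
  travel=[
    [0.01,-0.007,0],
    [0.02,-0.015,0],
    [0.03,-0.02,0],
    [0.04,-0.028,0],
    [0.04,-0.028,0],
  ],
  delta_rot=[
    [0,0,0],
    [0,0,0],
    [0,0,0],
    [0,0,0],
    [0,0,0],
  ],
  claw=[-1,-1,-1,-1,-1],
)

```text
time_s: 15.6
position: [499.9, 15.5, 36.2]
tcp_rot: [-2.761, -1.498, 0.001]
ft_force: [-0.7, 1.0, 0.3]
opening: 0.002
```

Run:
```python
from h import *
s=st(); wsnap('w11'); bats('w11')
```

```text
t 15.6 pos [499.9  15.5  36.2] rot [-2.761e+00 -1.498e+00  1.000e-03] F [-0.7  1.   0.3] op 0.002
px [402. 246.] top c [558.1 -14.7  41.4] r 50.4 tilt(deg)x,y [ 0.1 -0. ] underside [558.1 -14.7  29.4] rms 6.62
px [496. 398.] top c [ 579.7 -187.3   41.6] r 24.3 tilt(deg)x,y [-0.   0.1] underside [ 579.7 -187.3   29.6] rms 7.9
```

View pics/w11.png

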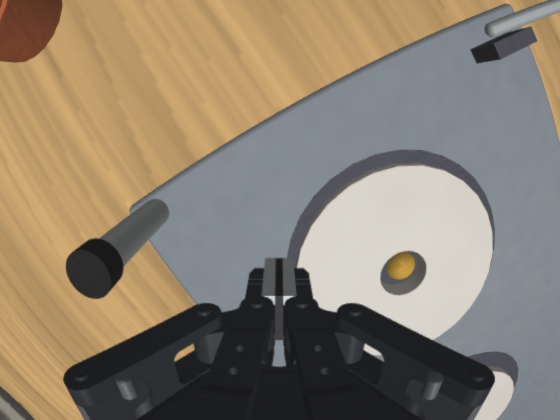

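Bat2 is home and flat. Now to bat0.

Emit:
carry_out(
  travel=[
    [-0.12,0.08,0],
    [-0.2,0.12,0.15],
    [-0.2,0.12,0.5],
    [-0.2,0.12,0.9],
    [-0.2,0.0,1],
  ],
  delta_rot=[
    [0,0,0],
    [0,0,0],
    [0,0,0],
    [0,0,0.3],
    [0,0,0.6],
  ],
  claw=[-1,-1,-1,-1,-1],
)

```text
time_s: 16.27
position: [482.1, 17.3, 140.4]
tcp_rot: [2.481, 1.92, 0.01]
ft_force: [-0.1, 0.3, -0.2]
opening: 0.003
```

Emit:
carry_out(
  travel=[
    [-0.1,-0.5,0.1],
    [-0.2,-1,0.1],
  ],
  delta_rot=[
    [0,0,0.2],
    [0,0,0.4],
  ],
  claw=[-1,-1],
)

```text
time_s: 16.52
position: [460.8, -85.1, 148.5]
tcp_rot: [2.27, 2.166, 0.003]
ft_force: [1.2, 0.6, 0.5]
opening: -0.002
```

Emit:
carry_out(
  travel=[
    [-0.1,-0.5,0],
    [-0.2,-1,0],
  ],
  delta_rot=[
    [0,0,0],
    [0,0,0],
  ],
  claw=[-1,-1],
)

```text
time_s: 16.77
position: [439.8, -185.8, 147.6]
tcp_rot: [2.277, 2.161, 0.001]
ft_force: [0.7, 0.6, -0.2]
opening: -0.001
```

Emit:
carry_out(
  travel=[
    [-0.05,-0.5,0],
    [-0.1,-1,0],
  ],
  delta_rot=[
    [0,0,0],
    [0,0,0],
  ],
  claw=[-1,-1],
)

```text
time_s: 17.02
position: [430.0, -285.7, 147.7]
tcp_rot: [2.277, 2.161, 0.001]
ft_force: [0.4, 0.5, 0.1]
opening: 0.002
```

Emit:
carry_out(
  travel=[
    [0,-0.3,0],
    [0,-0.5,0],
    [0,-0.5,0],
    [0,-0.5,0],
  ],
  delta_rot=[
    [0,0,0],
    [0,0,0],
    [0,0,0],
    [0,0,0],
  ],
  claw=[-1,-1,-1,-1],
)

```text
time_s: 17.52
position: [430.9, -332.4, 146.5]
tcp_rot: [-2.276, -2.165, -0.002]
ft_force: [-0.0, 0.9, -0.2]
opening: 0.003
```

Run:
```python
from h import *
s=st(); wsnap('w12'); bats('w12')
```

```text
t 17.52 pos [ 430.9 -332.4  146.5] rot [-2.276e+00 -2.165e+00 -2.000e-03] F [-0.   0.9 -0.2] op 0.003
px [408.  38.] top c [ 543.4 -188.6   41.3] r 47.5 tilt(deg)x,y [ 0.1 -0.1] underside [ 543.5 -188.6   29.3] rms 8.59
px [376. 201.] top c [ 511.5 -329.8   45.1] r 53.8 tilt(deg)x,y [ 4.  -1.9] underside [ 512.4 -330.2   33.1] rms 0.27
```

View pics/w12.png

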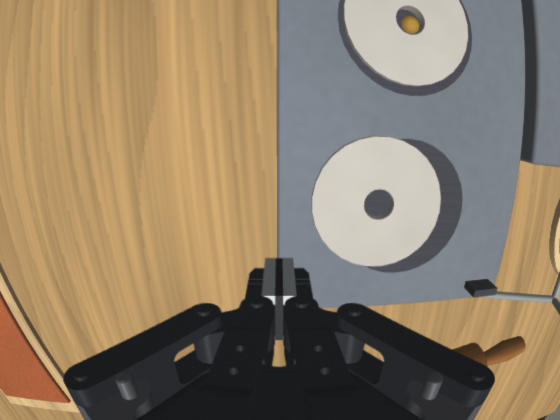

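Emit:
carry_out(
  travel=[
    [0.06,0.15,-0.2],
    [0.12,0.29,-0.4],
    [0.12,0.29,-0.7],
    [0.12,0.29,-0.9],
    [0.12,0.29,-1],
  ],
  delta_rot=[
    [0,0,-0.3],
    [0,0,-0.61],
    [0,0,-0.61],
    [0,0,-0.61],
    [0,0,-0.61],
  ],
  claw=[-1,-1,-1,-1,-1],
)

```text
time_s: 18.2
position: [441.9, -303.6, 45.4]
tcp_rot: [-2.59, -1.774, 0.0]
ft_force: [0.1, -0.2, 0.1]
opening: 0.003
```

Emit:
carry_out(
  travel=[
    [0,0,-0.05],
    [0,0,-0.11],
    [0,0,-0.11],
  ],
  delta_rot=[
    [0,0,0],
    [0,0,0],
    [0,0,0],
  ],
  claw=[-1,-1,-1],
)

```text
time_s: 18.58
position: [442.2, -305.7, 35.4]
tcp_rot: [2.594, 1.772, 0.0]
ft_force: [0.6, -0.6, 0.4]
opening: -0.0
```

Emit:
carry_out(
  travel=[
    [0.06,0.0,0],
    [0.12,-0.02,0],
    [0.18,-0.045,0],
    [0.24,-0.065,0],
    [0.3,-0.085,0],
  ],
  delta_rot=[
    [0,0,0],
    [0,0,0],
    [0,0,0],
    [0,0,0],
    [0,0,0],
  ],
  claw=[-1,-1,-1,-1,-1],
)

```text
time_s: 19.2
position: [472.7, -314.5, 35.4]
tcp_rot: [2.594, 1.772, 0.0]
ft_force: [-0.6, 0.7, 2.4]
opening: -0.004
```

Run:
```python
from h import *
s=st(); wsnap('w13'); bats('w13')
```

```text
t 19.2 pos [ 472.7 -314.5   35.4] rot [2.594 1.772 0.   ] F [-0.6  0.7  2.4] op -0.004
px [318.  27.] top c [ 540.  -186.8   41.2] r 46.1 tilt(deg)x,y [ 0.  -0.1] underside [ 540.  -186.9   29.2] rms 11.43
px [406. 249.] top c [ 535.6 -332.6   44.4] r 49.9 tilt(deg)x,y [ 3.3 -1.3] underside [ 536.3 -332.9   32.4] rms 7.15
```

View pics/w13.png

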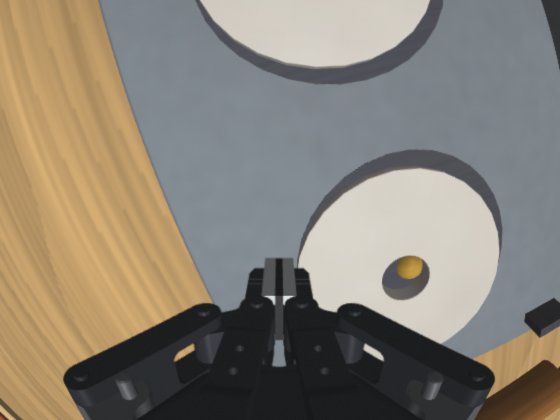

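Emit:
carry_out(
  travel=[
    [0.015,-0.006,0],
    [0.03,-0.012,0],
    [0.045,-0.017,0],
    [0.055,-0.02,0],
    [0.055,-0.02,0],
  ],
  delta_rot=[
    [0,0,0],
    [0,0,0],
    [0,0,0],
    [0,0,0],
    [0,0,0],
  ],
  claw=[-1,-1,-1,-1,-1],
)

```text
time_s: 19.88
position: [476.3, -315.8, 35.6]
tcp_rot: [-2.593, -1.77, 0.003]
ft_force: [-4.1, 1.3, 5.3]
opening: 0.002
```

Run:
```python
from h import *
s=st(); wsnap('w14'); bats('w14')
```

```text
t 19.88 pos [ 476.3 -315.8   35.6] rot [-2.593 -1.77   0.003] F [-4.1  1.3  5.3] op 0.002
px [308.  27.] top c [ 539.7 -187.1   41.1] r 45.8 tilt(deg)x,y [-0.  -0.2] underside [ 539.7 -187.2   29.1] rms 11.45
px [405. 248.] top c [ 540.  -335.4   41.4] r 50.8 tilt(deg)x,y [ 0.1 -0. ] underside [ 540.  -335.5   29.4] rms 6.99
```

View pics/w14.png

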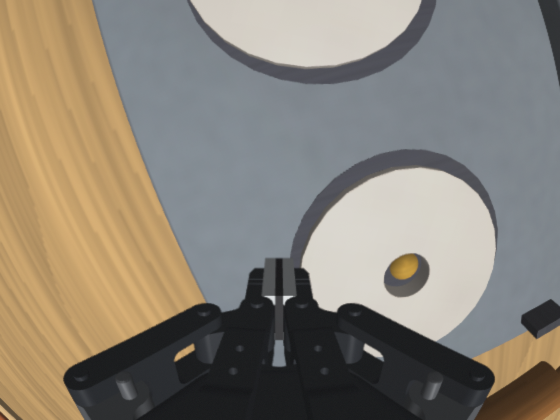

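All three bats are home. Back off, rise, and take an overall look.

Emit:
carry_out(
  travel=[
    [-0.14,0.05,0],
    [-0.3,0.1,0.1],
    [-0.3,0.1,0.5],
    [-0.3,0.3,0.9],
    [-0.3,0.6,1],
  ],
  delta_rot=[
    [0,0,0],
    [0,0,0],
    [0,0,0],
    [0,0,0.3],
    [0,0,0.61],
  ],
  claw=[-1,-1,-1,-1,-1],
)

```text
time_s: 20.55
position: [449.7, -257.8, 138.3]
tcp_rot: [2.271, 2.16, 0.003]
ft_force: [0.2, -0.1, -1.0]
opening: -0.001
```

Emit:
carry_out(
  travel=[
    [0,0.4,0.4],
    [0.1,0.8,0.8],
    [0.2,0.9,1],
  ],
  delta_rot=[
    [0,0,0],
    [0,0,0],
    [0,0,0],
  ],
  claw=[-1,1,1],
)

```text
time_s: 20.92
position: [469.6, -162.6, 238.0]
tcp_rot: [2.271, 2.165, 0.005]
ft_force: [-0.1, -1.2, 0.3]
opening: 0.418
```

Emit:
carry_out(
  travel=[
    [0,0.4,0.4],
    [0,0.8,0.8],
    [0,0.8,1],
    [0,0.8,1],
  ],
  delta_rot=[
    [0,0,0],
    [0,0,0],
    [0,0,0],
    [0,0,0],
  ],
  claw=[1,1,1,1],
)

```text
time_s: 21.42
position: [468.8, -85.9, 336.7]
tcp_rot: [2.276, 2.16, 0.004]
ft_force: [0.2, -0.4, -0.5]
opening: 0.999
```

Run:
```python
from h import *
s=st(); wsnap('w15'); bats('w15'); snap('scene','s15');snap('top','t15')
```

```text
t 21.43 pos [468.8 -85.9 336.7] rot [2.276 2.16  0.004] F [ 0.2 -0.4 -0.5] op 0.999
px [337. 117.] top c [553.7 -18.1  41.4] r 53.3 tilt(deg)x,y [ 0.1 -0. ] underside [553.7 -18.1  29.4] rms 0.43
px [331. 229.] top c [ 542.9 -179.5   41.5] r 53.3 tilt(deg)x,y [0.  0.1] underside [ 542.9 -179.5   29.5] rms 0.4
px [326. 318.] top c [ 536.8 -338.9   41.7] r 52.9 tilt(deg)x,y [ 0.1 -0.1] underside [ 536.9 -338.9   29.7] rms 0.53
```

View pics/w15.png

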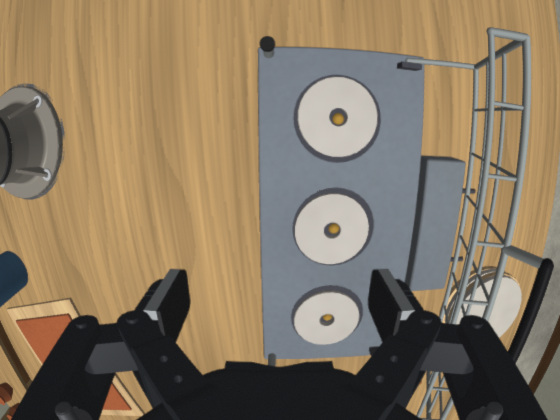

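View pics/s15.png

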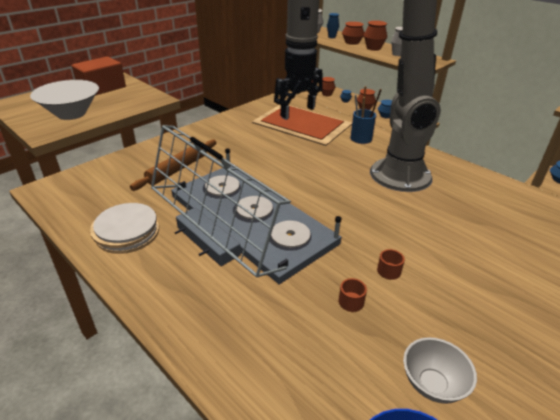

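View pics/t15.png

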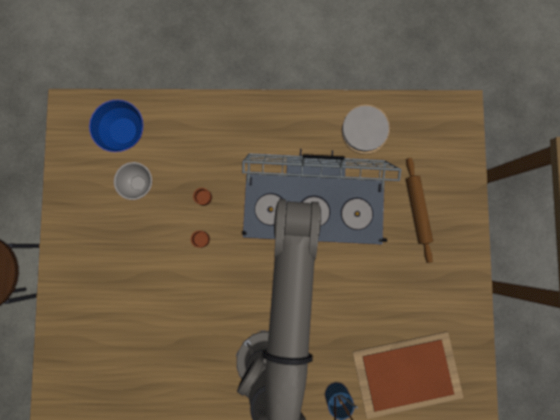

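All bats are flat at 41.5. I'll check how well each hole is centred on its pin in a crop.

Run:
```python
from h import *
im=cv2.imread('pics/w15.png')
cv2.imwrite('pics/w15h.png',np.hstack([cv2.resize(im[v-18:v+18,u-18:u+18],(260,260),interpolation=3) for u,v in ((338,118),(332,229),(326,319))]))
a=np.load('pics/w15_s.npz')
hsv=cv2.cvtColor(im,cv2.COLOR_BGR2HSV)
for (u,v),p in zip(((338,118),(332,229),(326,319)),((554.5,-20),(546.4,-180.3),(538.3,-340.3))):
    s=np.zeros(im.shape[:2],bool); s[v-16:v+16,u-16:u+16]=1
    m=s&(hsv[...,1]>110)&(hsv[...,0]>8)&(hsv[...,0]<35); y,x=np.nonzero(m)
    h=s&(hsv[...,2]<165); hy,hx=np.nonzero(h)
    print(len(x),'pin px',x.mean(),y.mean(),wpt(x.mean(),y.mean(),33,**a)[:2].round(1),'hole top c',wpt((hx.min()+hx.max())/2,(hy.min()+hy.max())/2,42,**a)[:2].round(1), p, wproj([*p,33],**a))
```

```text
101 pin px 337.8811881188119 118.33663366336634 [554.9 -20.7] hole top c [553.5 -18.6] (554.5, -20) [[337.56261685 117.84079078]]
78 pin px 333.5 228.0 [ 546.7 -179.7] hole top c [ 543.  -179.2] (546.4, -180.3) [[333.26893595 228.39728471]]
40 pin px 326.875 317.125 [ 538.6 -340.5] hole top c [ 536.7 -338.7] (538.3, -340.3) [[326.71557922 317.04154854]]
```

View pics/w15h.png

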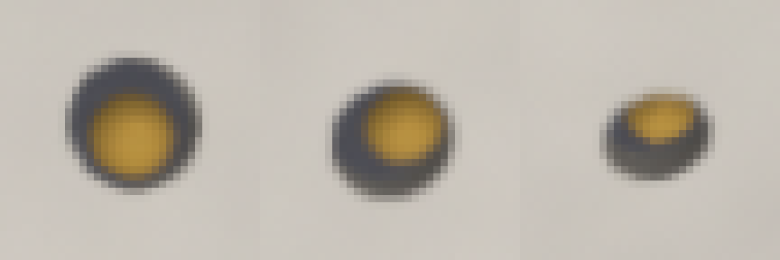

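Bat1 is about 3.5 mm short of its pin, which is close to the 4 mm limit. A further small nudge is worth it.

Emit:
carry_out(
  travel=[
    [-0.05,-0.4,-0.3],
    [-0.1,-0.8,-0.6],
    [-0.14,-0.93,-1],
  ],
  delta_rot=[
    [0,0,0],
    [0,0,0],
    [0,0,0],
  ],
  claw=[-1,-1,-1],
)

```text
time_s: 21.95
position: [452.2, -183.5, 233.0]
tcp_rot: [-2.287, -2.154, 0.003]
ft_force: [0.3, 0.0, -0.7]
opening: 0.373
```

Emit:
carry_out(
  travel=[
    [0,0,-0.4],
    [0,0,-0.8],
    [0,0,-1],
  ],
  delta_rot=[
    [0,0,0],
    [0,0,0],
    [0,0,0],
  ],
  claw=[-1,-1,-1],
)

```text
time_s: 22.32
position: [450.5, -179.1, 131.3]
tcp_rot: [-2.277, -2.155, 0.004]
ft_force: [-0.4, 0.5, 1.0]
opening: -0.005
```

Emit:
carry_out(
  travel=[
    [0,0,-0.3],
    [0,0,-0.6],
    [0,0,-0.85],
    [0,0,-0.99],
    [0,0,-0.99],
  ],
  delta_rot=[
    [0,0,0],
    [0,0,0],
    [0,0,0],
    [0,0,0],
    [0,0,0],
  ],
  claw=[-1,-1,-1,-1,-1],
)

```text
time_s: 22.95
position: [452.2, -179.0, 34.9]
tcp_rot: [-2.278, -2.159, 0.002]
ft_force: [1.0, 0.6, -0.2]
opening: -0.0
```

Emit:
carry_out(
  travel=[
    [0.08,0,0.015],
    [0.16,0,0.015],
    [0.24,0,0.015],
    [0.27,0,0.015],
    [0.29,0,0.015],
  ],
  delta_rot=[
    [0,0,0],
    [0,0,0],
    [0,0,0],
    [0,0,0],
    [0,0,0],
  ],
  claw=[-1,-1,-1,-1,-1],
)

```text
time_s: 23.58
position: [482.2, -179.2, 37.7]
tcp_rot: [-2.279, -2.161, 0.002]
ft_force: [-0.3, -0.5, 1.2]
opening: 0.001
```

Emit:
carry_out(
  travel=[
    [0.01,0,0],
    [0.02,0,0],
    [0.025,0,0],
  ],
  delta_rot=[
    [0,0,0],
    [0,0,0],
    [0,0,0],
  ],
  claw=[-1,-1,-1],
)

```text
time_s: 23.95
position: [485.2, -179.2, 37.7]
tcp_rot: [2.279, 2.162, 0.0]
ft_force: [-1.6, 0.3, 0.5]
opening: 0.001
```

Emit:
carry_out(
  travel=[
    [-0.15,0,0],
    [-0.3,0,0.15],
    [-0.35,0.1,0.6],
    [-0.35,0.4,1],
    [-0.35,0.8,1],
  ],
  delta_rot=[
    [0,0,0],
    [0,0,0],
    [0,0,0],
    [0,0,0],
    [0,0,0],
  ],
  claw=[-1,-1,-1,-1,1],
)

```text
time_s: 24.58
position: [453.8, -99.7, 141.6]
tcp_rot: [2.276, 2.153, 0.008]
ft_force: [0.4, -0.2, 0.8]
opening: 0.201
```

Emit:
carry_out(
  travel=[
    [0.1,0.2,0.5],
    [0.1,0.2,1],
    [0.1,0.2,1],
  ],
  delta_rot=[
    [0,0,0],
    [0,0,0],
    [0,0,0],
  ],
  claw=[1,1,1],
)

```text
time_s: 24.95
position: [463.8, -78.7, 242.3]
tcp_rot: [2.271, 2.157, 0.01]
ft_force: [0.1, -0.3, -0.9]
opening: 0.842
```

```bash
cat > holes.py <<'E'
from h import *
import sys
def holes(n):
    im=cv2.imread(f'pics/{n}.png');a=np.load(f'pics/{n}_s.npz');hsv=cv2.cvtColor(im,cv2.COLOR_BGR2HSV);out=[]
    for p in ((554.5,-20),(546.4,-180.3),(538.3,-340.3)):
        u,v=wproj([*p,40],**a)[0].astype(int)
        if not(20<u<540 and 20<v<400): continue
        s=np.zeros(im.shape[:2],bool); s[v-20:v+20,u-20:u+20]=1
        m=s&(hsv[...,1]>110)&(hsv[...,0]>8)&(hsv[...,0]<35); y,x=np.nonzero(m)
        hy,hx=np.nonzero(s&(hsv[...,2]<165))
        print('pin',wpt(x.mean(),y.mean(),33,**a)[:2].round(1),'hole top c',wpt((hx.min()+hx.max())/2,(hy.min()+hy.max())/2,42,**a)[:2].round(1),p)
        out.append(cv2.resize(im[v-20:v+20,u-20:u+20],(260,260),interpolation=3))
    cv2.imwrite(f'pics/{n}h.png',np.hstack(out))
holes(sys.argv[1])
E
python3 - <<'E'
from h import *
s=st(); wsnap('w16'); bats('w16')
E
python3 holes.py w16
```

```text
t 24.95 pos [463.8 -78.7 242.3] rot [2.271 2.157 0.01 ] F [ 0.1 -0.3 -0.9] op 0.842
px [356. 124.] top c [553.5 -18.1  41.3] r 53.7 tilt(deg)x,y [ 0.1 -0.1] underside [553.6 -18.1  29.3] rms 0.31
px [347. 256.] top c [ 546.2 -177.4   41.5] r 51.9 tilt(deg)x,y [ 0. -0.] underside [ 546.2 -177.4   29.5] rms 15.8
px [335. 348.] top c [ 532.4 -318.3   41.7] r 35.6 tilt(deg)x,y [ 0.  -0.1] underside [ 532.4 -318.3   29.7] rms 9.85
pin [554.3 -20.5] hole top c [552.7 -17.7] (554.5, -20)
pin [ 546.7 -179.5] hole top c [ 552.4 -185.2] (546.4, -180.3)
pin [ 538.9 -340.8] hole top c [ 536.6 -352. ] (538.3, -340.3)
```

View pics/w16h.png

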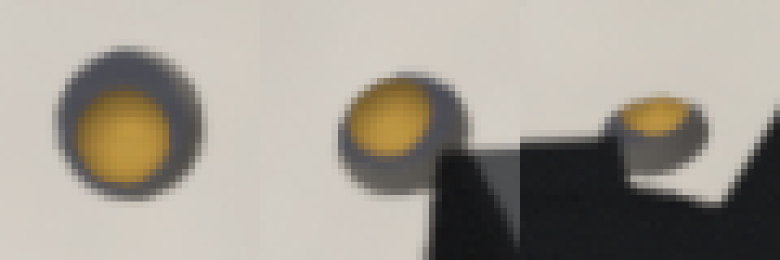

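Bat1 is now within about 2 mm. On to the cups.

Emit:
carry_out(
  travel=[
    [0.2,0.5,0.2],
    [0.3,1,0.4],
  ],
  delta_rot=[
    [0,0,0],
    [0,0,0],
  ],
  claw=[1,1],
)

```text
time_s: 25.25
position: [490.1, 20.9, 276.5]
tcp_rot: [-2.281, -2.157, 0.002]
ft_force: [1.0, -0.1, 0.8]
opening: 0.998
```

Emit:
carry_out(
  travel=[
    [0.1,0.5,0],
    [0.2,1,0],
    [0.2,1,0],
    [0.2,1,0],
  ],
  delta_rot=[
    [0,0,0],
    [0,0,0],
    [0,0,0],
    [0,0,0],
  ],
  claw=[1,1,1,1],
)

```text
time_s: 25.75
position: [509.8, 119.7, 276.3]
tcp_rot: [-2.279, -2.161, 0.004]
ft_force: [0.8, -0.4, -0.2]
opening: 0.999
```

```bash
cat >> h.py <<'E'
def cups(name):
    im=cv2.imread(f'pics/{name}.png'); a=np.load(f'pics/{name}_s.npz');hsv=cv2.cvtColor(im,cv2.COLOR_BGR2HSV);P=wcloud(name)
    m=(((hsv[...,0]<9)|(hsv[...,0]>172))&(hsv[...,1]>120)&(hsv[...,2]>40)).astype(np.uint8)
    m=cv2.morphologyEx(m,cv2.MORPH_OPEN,np.ones((3,3)))
    n,l,s,ce=cv2.connectedComponentsWithStats(m)
    from scipy.optimize import least_squares
    for i in range(1,n):
        if s[i,4]<300: continue
        q=P[l==i]; q=q[np.isfinite(q).all(1)]
        if len(q)<100: continue
        zt=np.percentile(q[:,2],97)
        rim=q[(q[:,2]>zt-4)]
        r=least_squares(lambda v:np.hypot(*(rim[:,:2]-v).T)-29.5,rim[:,:2].mean(0),loss='soft_l1')
        print('cup px',ce[i].round(),s[i,4],'ztop',zt.round(1),'c',r.x.round(1),'res',r.fun.std().round(2))
E
python3 - <<'E'
from h import *
s=st(); wsnap('w17'); cups('w17')
E
```

```text
t 25.75 pos [509.8 119.7 276.3] rot [-2.279 -2.161  0.004] F [ 0.8 -0.4 -0.2] op 0.999
```

View pics/w17.png

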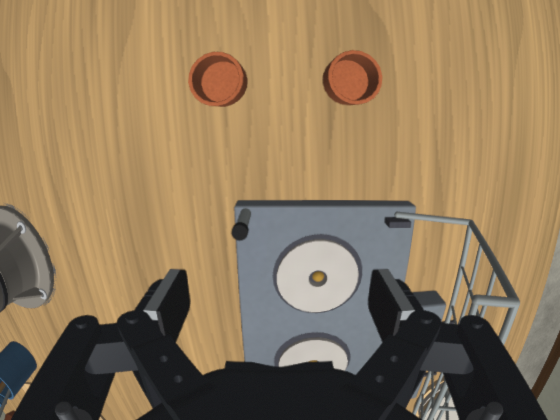

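Run:
```python
from h import *
im=cv2.imread('pics/w17.png');hsv=cv2.cvtColor(im,cv2.COLOR_BGR2HSV);P=wcloud('w17')
for u,v in((217,83),(193,78),(217,55),(350,83),(378,77),(160,90)):print(im[v,u],hsv[v,u],P[v,u].round(0))
```

```text
[ 66 101 177] [  9 160 177] [438. 239.   5.]
[33 47 80] [  9 150  80] [418. 244.  46.]
[ 56  85 149] [  9 159 149] [449. 267.  51.]
[ 66 101 178] [  9 160 178] [605. 231.   6.]
[ 44  65 114] [  9 157 114] [629. 235.  50.]
[106 157 193] [ 18 115 193] [359. 240.  -0.]
```

```bash
sed -i "s/hsv\[...,0\]<9)/hsv[...,0]<13)/; s/hsv\[...,1\]>120)&(hsv\[...,2\]>40/hsv[...,1]>132)\&(hsv[...,2]>40/" h.py
python3 - <<'E'
from h import *
cups('w17')
E
```

```text
cup px [353.  78.] 2532 ztop 52.1 c [601.3 234.7] res 1.4
cup px [217.  79.] 2510 ztop 51.9 c [444.7 240.3] res 1.38
```

Emit:
carry_out(
  travel=[
    [0.3,0.4,-0.2],
    [0.6,0.7,-0.4],
    [0.91,1,-0.6],
    [0.91,1,-0.8],
  ],
  delta_rot=[
    [0,0,0],
    [0,0,0],
    [0,0,0],
    [0,0,0],
  ],
  claw=[1,1,1,1],
)

```text
time_s: 26.3
position: [602.3, 221.1, 195.0]
tcp_rot: [-2.279, -2.16, 0.002]
ft_force: [-0.4, -1.1, 0.0]
opening: 0.998
```

Emit:
carry_out(
  travel=[
    [0,0.15,-0.25],
    [0,0.15,-0.45],
    [0,0.15,-0.45],
  ],
  delta_rot=[
    [0,0,0],
    [0,0,0],
    [0,0,0],
  ],
  claw=[1,1,1],
)

```text
time_s: 26.68
position: [600.5, 232.4, 150.2]
tcp_rot: [-2.282, -2.158, 0.009]
ft_force: [-0.9, 0.1, 0.3]
opening: 0.998
```

Run:
```python
from h import *
s=st(); wsnap('w18'); cups('w18')
```

```text
t 26.68 pos [600.5 232.4 150.2] rot [-2.282 -2.158  0.009] F [-0.9  0.1  0.3] op 0.998
cup px [281. 204.] 5385 ztop 52.0 c [601.8 235.7] res 1.41
cup px [111. 205.] 4654 ztop 51.7 c [445.4 241.3] res 1.44
```

View pics/w18.png

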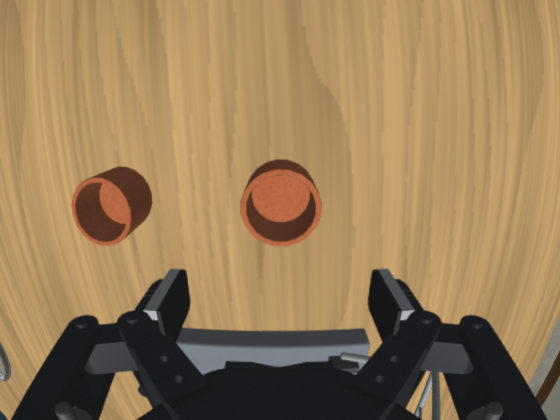

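Cup sits at (281,206), centred between the jaws. Descend and grip.

Emit:
carry_out(
  travel=[
    [0.01,0.03,-0.25],
    [0.01,0.03,-0.5],
    [0.01,0.03,-0.75],
    [0.01,0.03,-1],
    [0.01,0.03,-1],
  ],
  delta_rot=[
    [0,0,0],
    [0,0,0],
    [0,0,0],
    [0,0,0],
    [0,0,0],
  ],
  claw=[1,1,1,1,1],
)

```text
time_s: 27.35
position: [601.8, 236.7, 51.8]
tcp_rot: [-2.281, -2.16, 0.005]
ft_force: [-1.0, -0.3, 0.8]
opening: 1.003
```

Emit:
carry_out(
  travel=[
    [0,0,-0.2],
    [0,0,-0.4],
    [0,0,-0.42],
    [0,0,-0.42],
    [0,0,-0.42],
  ],
  delta_rot=[
    [0,0,0],
    [0,0,0],
    [0,0,0],
    [0,0,0],
    [0,0,0],
  ],
  claw=[1,1,1,0.2,0.2],
  force=40,
)

```text
time_s: 27.98
position: [602.8, 239.4, 11.7]
tcp_rot: [2.279, 2.162, 0.003]
ft_force: [0.9, 0.1, -2.1]
opening: 0.737
```

Emit:
carry_out(
  travel=[
    [0,0,0],
    [0,0,0],
    [0,0,0],
  ],
  delta_rot=[
    [0,0,0],
    [0,0,0],
    [0,0,0],
  ],
  claw=[0.2,0.2,0.2],
)

```text
time_s: 28.35
position: [602.6, 239.2, 11.4]
tcp_rot: [2.279, 2.162, 0.002]
ft_force: [0.8, 0.6, 1.2]
opening: 0.738
```

Run:
```python
from h import *
s=st(); wsnap('w19'); cups('w19')
```

```text
t 28.35 pos [602.6 239.2  11.4] rot [2.279e+00 2.162e+00 2.000e-03] F [0.8 0.6 1.2] op 0.738
cup px [279. 297.] 18768 ztop 51.7 c [602.2 236.3] res 1.5
cup px [ 31. 280.] 7319 ztop 51.2 c [445.6 242.2] res 1.43
```

View pics/w19.png

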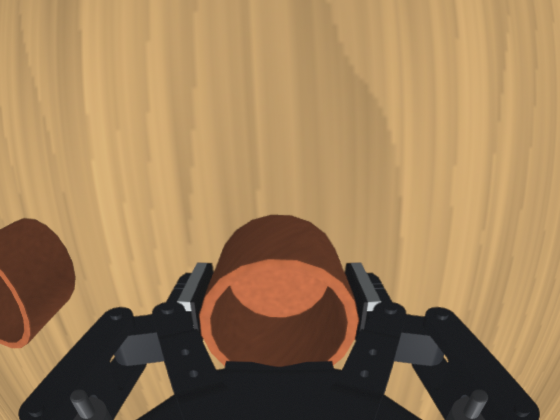

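Gripped (opening 63 mm). Lift and check it holds.

Emit:
carry_out(
  travel=[
    [0,0,0.05],
    [0,0,0.2],
    [0,0,0.5],
    [0,0,0.8],
    [0,0,1],
  ],
  delta_rot=[
    [0,0,0],
    [0,0,0],
    [0,0,0],
    [0,0,0],
    [0,0,0],
  ],
  claw=[0.2,0.2,0.2,0.2,0.2],
)

```text
time_s: 29.02
position: [602.8, 239.2, 113.4]
tcp_rot: [2.279, 2.161, 0.004]
ft_force: [0.6, -0.4, -2.2]
opening: 0.737
```

Emit:
carry_out(
  travel=[
    [-0.02,-0.2,0.3],
    [-0.05,-0.4,0.6],
    [-0.1,-0.7,0.6],
    [-0.14,-1,0.6],
  ],
  delta_rot=[
    [0,0,0],
    [0,0,0],
    [0,0,0],
    [0,0,0],
  ],
  claw=[0.2,0.2,0.2,0.2],
)

```text
time_s: 29.52
position: [588.1, 138.2, 172.2]
tcp_rot: [2.278, 2.162, 0.002]
ft_force: [1.0, -0.6, -1.4]
opening: 0.739
```

Emit:
carry_out(
  travel=[
    [-0.05,-0.33,0],
    [-0.1,-0.67,0],
    [-0.14,-1,0],
  ],
  delta_rot=[
    [0,0,0],
    [0,0,0],
    [0,0,0],
  ],
  claw=[0.2,0.2,0.2],
)

```text
time_s: 29.9
position: [573.8, 37.6, 171.6]
tcp_rot: [2.279, 2.162, 0.0]
ft_force: [0.9, 0.1, -1.6]
opening: 0.739
```

Emit:
carry_out(
  travel=[
    [-0.05,-0.33,0],
    [-0.1,-0.67,0],
    [-0.14,-1,0],
  ],
  delta_rot=[
    [0,0,0],
    [0,0,0],
    [0,0,0],
  ],
  claw=[0.2,0.2,0.2],
)

```text
time_s: 30.28
position: [559.7, -62.3, 171.6]
tcp_rot: [2.279, 2.162, 0.0]
ft_force: [1.4, 0.3, -1.9]
opening: 0.735
```

Emit:
carry_out(
  travel=[
    [-0.05,-0.33,0],
    [-0.1,-0.67,0],
    [-0.14,-1,0],
    [-0.14,-1,0],
  ],
  delta_rot=[
    [0,0,0],
    [0,0,0],
    [0,0,0],
    [0,0,0],
  ],
  claw=[0.2,0.2,0.2,0.2],
)

```text
time_s: 30.78
position: [545.0, -166.2, 171.1]
tcp_rot: [2.286, 2.152, -0.004]
ft_force: [-0.1, 0.3, -2.0]
opening: 0.739
```

Run:
```python
from h import *
s=st(); wsnap('w20'); cups('w20'); bats('w20')
```

```text
t 30.77 pos [ 545.  -166.2  171.1] rot [ 2.286  2.152 -0.004] F [-0.1  0.3 -2. ] op 0.739
cup px [279. 297.] 18636 ztop 211.4 c [ 544.7 -168.9] res 1.5
cup px [ 11. 388.] 1261 ztop 16.4 c [ -12.5 -522.1] res 69.52
px [278.  42.] top c [553.2 -24.1  41.2] r 50.0 tilt(deg)x,y [ 0. -0.] underside [553.2 -24.1  29.2] rms 7.08
px [283. 193.] top c [ 547.8 -176.4   41.4] r 52.0 tilt(deg)x,y [ 0.  -0.2] underside [ 547.8 -176.4   29.4] rms 15.35
```

View pics/w20.png

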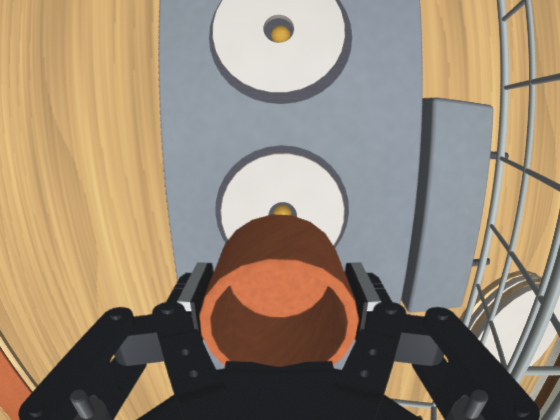

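Run:
```python
from h import *
from scipy.optimize import least_squares
a=np.load('pics/w20_s.npz');im=cv2.imread('pics/w20.png');hsv=cv2.cvtColor(im,cv2.COLOR_BGR2HSV)
m=((hsv[...,2]>175)&(hsv[...,1]<50)).astype(np.uint8)
n,l,s,ce=cv2.connectedComponentsWithStats(m); i=l[170,281]
cs,_=cv2.findContours((l==i).astype(np.uint8),0,1); p=max(cs,key=len)[:,0]; p=p[p[:,1]<215]
W=np.array([wpt(u,v,41.7,**a)[:2] for u,v in p]); c=np.array([547,-180.])
for _ in range(10):
    r=np.hypot(*(W-c).T); k=abs(r-53.7)<3; c=least_squares(lambda q:np.hypot(*(W[k]-q).T)-53.7,c,loss='soft_l1').x
print(c,k.sum(),len(W))
```

```text
[ 547.49363664 -178.25233687] 174 213
```

Emit:
carry_out(
  travel=[
    [0.02,-0.08,0],
    [0.025,-0.1,-0.2],
    [0.025,-0.1,-0.5],
    [0.025,-0.1,-0.8],
    [0.025,-0.1,-0.95],
  ],
  delta_rot=[
    [0,0,0],
    [0,0,0],
    [0,0,0],
    [0,0,0],
    [0,0,0],
  ],
  claw=[0.2,0.2,0.2,0.2,0.2],
)

```text
time_s: 31.45
position: [547.9, -170.0, 74.3]
tcp_rot: [-2.276, -2.162, 0.002]
ft_force: [-1.2, 0.3, -1.9]
opening: 0.741
```

Emit:
carry_out(
  travel=[
    [0,0,-0.06],
    [0,0,-0.12],
    [0,0,-0.16],
    [0,0,-0.18],
    [0,0,-0.18],
  ],
  delta_rot=[
    [0,0,0],
    [0,0,0],
    [0,0,0],
    [0,0,0],
    [0,0,0],
  ],
  claw=[0.2,0.2,0.2,0.2,0.2],
)

```text
time_s: 32.08
position: [548.8, -171.3, 58.0]
tcp_rot: [2.279, 2.162, 0.0]
ft_force: [-0.5, -0.5, -1.2]
opening: 0.738
```

Run:
```python
from h import *
s=st(); wsnap('w21'); cups('w21')
```

```text
t 32.08 pos [ 548.8 -171.3   58. ] rot [2.279 2.162 0.   ] F [-0.5 -0.5 -1.2] op 0.738
cup px [279. 297.] 18618 ztop 98.3 c [ 548.4 -174.1] res 1.49
```

View pics/w21.png

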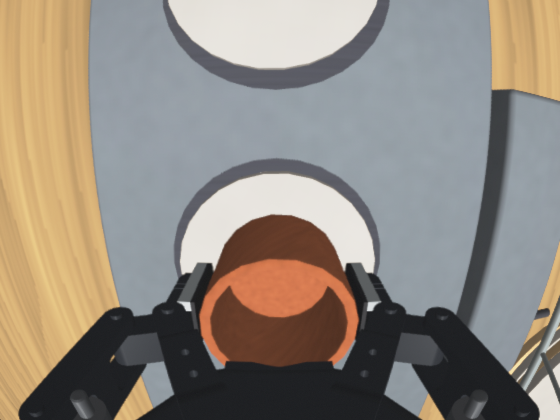

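Emit:
carry_out(
  travel=[
    [-0.005,-0.025,0],
    [-0.01,-0.05,0],
    [-0.01,-0.05,-0.02],
    [-0.01,-0.05,-0.035],
    [-0.01,-0.05,-0.035],
  ],
  delta_rot=[
    [0,0,0],
    [0,0,0],
    [0,0,0],
    [0,0,0],
    [0,0,0],
  ],
  claw=[0.2,0.2,0.2,0.2,0.2],
)

```text
time_s: 32.75
position: [547.5, -176.0, 54.0]
tcp_rot: [-2.279, -2.162, 0.0]
ft_force: [0.7, -0.6, -1.0]
opening: 0.743
```

Run:
```python
from h import *
s=st(); wsnap('w22'); cups('w22')
```

```text
t 32.75 pos [ 547.5 -176.    54. ] rot [-2.279 -2.162  0.   ] F [ 0.7 -0.6 -1. ] op 0.743
cup px [279. 297.] 18618 ztop 94.3 c [ 547.1 -178.8] res 1.49
```

Cup underside is about 42.3, centred at (547.1,-178.8). Lower a touch, then open.

Emit:
carry_out(
  travel=[
    [0,0,-0.006],
    [0,0,-0.008],
    [0,0,-0.008],
    [0,0,-0.008],
    [0,0,-0.008],
  ],
  delta_rot=[
    [0,0,0],
    [0,0,0],
    [0,0,0],
    [0,0,0],
    [0,0,0],
  ],
  claw=[0.2,0.2,0.6,1,1],
)

```text
time_s: 33.42
position: [547.9, -176.3, 53.8]
tcp_rot: [2.279, 2.161, 0.0]
ft_force: [-0.3, -0.7, -0.3]
opening: 1.001
```

Emit:
carry_out(
  travel=[
    [0,0,0],
    [0,0,0.15],
    [0,0,0.4],
    [0,0,0.8],
    [0,0,1],
  ],
  delta_rot=[
    [0,0,0],
    [0,0,0],
    [0,0,0],
    [0,0,0],
    [0,0,0],
  ],
  claw=[1,1,1,1,1],
)

```text
time_s: 34.05
position: [549.3, -176.2, 157.2]
tcp_rot: [2.276, 2.159, 0.004]
ft_force: [0.9, -0.2, -0.1]
opening: 1.001
```

Emit:
carry_out(
  travel=[
    [0,0,0.3],
    [0,0,0.6],
    [-0.2,0.2,0.8],
    [-0.2,0.3,0.8],
  ],
  delta_rot=[
    [0,0,0],
    [0,0,0],
    [0,0,0],
    [0,0,0],
  ],
  claw=[1,1,1,1],
)

```text
time_s: 34.55
position: [528.5, -145.0, 236.7]
tcp_rot: [2.275, 2.16, 0.004]
ft_force: [0.6, 0.3, -0.3]
opening: 0.999
```

Run:
```python
from h import *
s=st(); wsnap('w23'); cups('w23'); bats('w23')
```

```text
t 34.55 pos [ 528.5 -145.   236.7] rot [2.275 2.16  0.004] F [ 0.6  0.3 -0.3] op 0.999
cup px [299. 226.] 3698 ztop 94.0 c [ 547.3 -179.3] res 1.34
cup px [ 17. 356.] 2231 ztop 16.5 c [ -31.3 -467. ] res 61.01
px [295.  64.] top c [553.7 -18.1  41.2] r 53.9 tilt(deg)x,y [ 0.1 -0.1] underside [553.7 -18.1  29.2] rms 0.31
px [294. 198.] top c [ 547.4 -178.5   41.4] r 52.7 tilt(deg)x,y [ 0.  -0.1] underside [ 547.4 -178.5   29.4] rms 9.52
px [292. 329.] top c [ 536.8 -339.1   41.6] r 53.6 tilt(deg)x,y [ 0.1 -0. ] underside [ 536.8 -339.1   29.6] rms 0.49
```

View pics/w23.png

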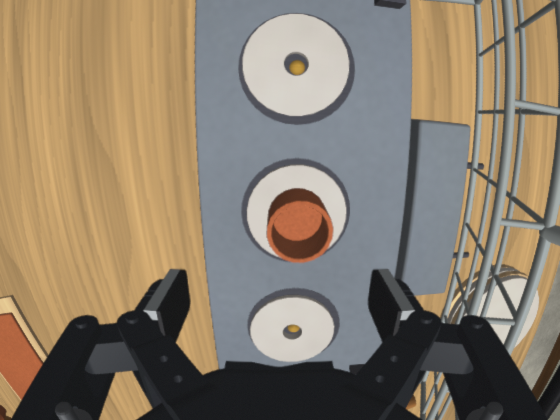

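Cup stands in the middle of bat1. Next cup, near (445,241).

Emit:
carry_out(
  travel=[
    [-0.1,0.5,0],
    [-0.2,1,0],
  ],
  delta_rot=[
    [0,0,0],
    [0,0,0],
  ],
  claw=[1,1],
)

```text
time_s: 34.85
position: [507.5, -45.7, 232.6]
tcp_rot: [-2.281, -2.159, 0.0]
ft_force: [-0.1, 0.9, 0.5]
opening: 1.0
```

Emit:
carry_out(
  travel=[
    [-0.1,0.5,0],
    [-0.2,1,0],
  ],
  delta_rot=[
    [0,0,0],
    [0,0,0],
  ],
  claw=[1,1],
)

```text
time_s: 35.1
position: [487.3, 54.9, 232.7]
tcp_rot: [-2.28, -2.161, 0.001]
ft_force: [0.1, -0.2, 0.2]
opening: 0.998
```

Emit:
carry_out(
  travel=[
    [-0.1,0.5,0],
    [-0.22,1,0],
  ],
  delta_rot=[
    [0,0,0],
    [0,0,0],
  ],
  claw=[1,1],
)

```text
time_s: 35.35
position: [465.5, 154.9, 232.8]
tcp_rot: [-2.28, -2.161, 0.001]
ft_force: [1.3, 0.6, -0.5]
opening: 1.0
```

Emit:
carry_out(
  travel=[
    [-0.1,0.4,-0.3],
    [-0.2,0.8,-0.6],
    [-0.21,0.8,-0.86],
    [-0.21,0.8,-0.86],
  ],
  delta_rot=[
    [0,0,0],
    [0,0,0],
    [0,0,0],
    [0,0,0],
  ],
  claw=[1,1,1,1],
)

```text
time_s: 35.85
position: [442.9, 232.8, 144.9]
tcp_rot: [-2.277, -2.162, 0.009]
ft_force: [0.5, -0.1, -0.5]
opening: 0.997
```

Run:
```python
from h import *
s=st(); wsnap('w24'); cups('w24')
```

```text
t 35.85 pos [442.9 232.8 144.9] rot [-2.277 -2.162  0.009] F [ 0.5 -0.1 -0.5] op 0.997
cup px [280. 200.] 5608 ztop 52.0 c [444.1 241.5] res 1.41
```

View pics/w24.png

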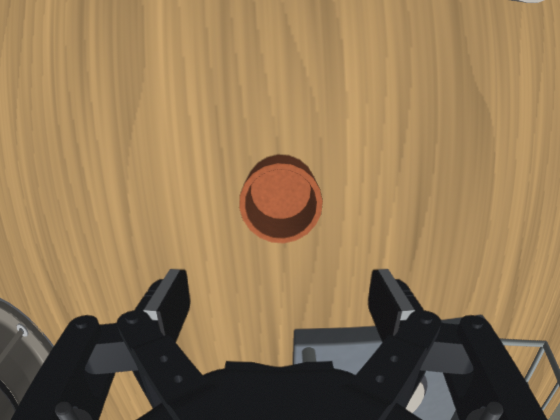

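Emit:
carry_out(
  travel=[
    [0,0.04,-0.1],
    [-0.005,0.075,-0.4],
    [-0.005,0.075,-0.7],
    [-0.005,0.075,-0.95],
    [-0.005,0.075,-0.95],
  ],
  delta_rot=[
    [0,0,0],
    [0,0,0],
    [0,0,0],
    [0,0,0],
    [0,0,0],
  ],
  claw=[1,1,1,1,1],
)

```text
time_s: 36.52
position: [443.5, 240.1, 51.3]
tcp_rot: [-2.28, -2.16, 0.005]
ft_force: [0.4, -0.6, -0.6]
opening: 1.0
```

Emit:
carry_out(
  travel=[
    [0,0,-0.2],
    [0,0,-0.38],
    [0,0,-0.4],
    [0,0,-0.4],
    [0,0,-0.4],
  ],
  delta_rot=[
    [0,0,0],
    [0,0,0],
    [0,0,0],
    [0,0,0],
    [0,0,0],
  ],
  claw=[1,1,1,0.2,0.2],
)

```text
time_s: 37.15
position: [444.9, 242.0, 13.5]
tcp_rot: [2.279, 2.162, 0.003]
ft_force: [-0.6, 0.3, 2.5]
opening: 0.732
```

Emit:
carry_out(
  travel=[
    [0,0,0],
    [0,0,0],
    [0,0,0],
  ],
  delta_rot=[
    [0,0,0],
    [0,0,0],
    [0,0,0],
  ],
  claw=[0.2,0.2,0.2],
)

```text
time_s: 37.52
position: [444.9, 242.0, 13.5]
tcp_rot: [2.279, 2.162, 0.003]
ft_force: [0.1, 0.3, 5.8]
opening: 0.735
```

Run:
```python
from h import *
s=st(); wsnap('w25'); cups('w25')
```

```text
t 37.52 pos [444.9 242.   13.5] rot [2.279 2.162 0.003] F [0.1 0.3 5.8] op 0.735
cup px [279. 292.] 19489 ztop 51.7 c [444.7 242.4] res 1.6
```

View pics/w25.png

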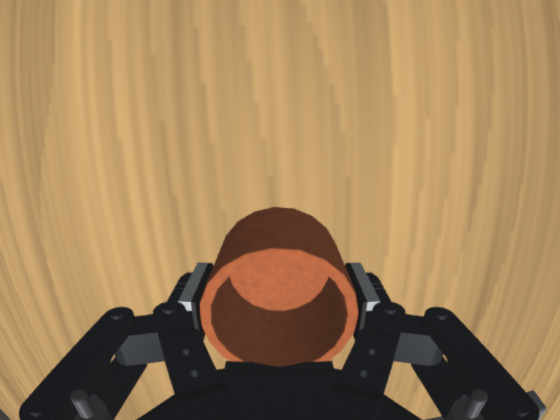

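Emit:
carry_out(
  travel=[
    [0,0,0.05],
    [0,0,0.2],
    [0,0,0.5],
    [0,0,0.8],
    [0,0,1],
  ],
  delta_rot=[
    [0,0,0],
    [0,0,0],
    [0,0,0],
    [0,0,0],
    [0,0,0],
  ],
  claw=[0.2,0.2,0.2,0.2,0.2],
)

```text
time_s: 38.2
position: [444.5, 241.7, 114.6]
tcp_rot: [2.279, 2.162, 0.003]
ft_force: [0.4, 0.2, -2.0]
opening: 0.728
```

Emit:
carry_out(
  travel=[
    [0.1,-0.2,0.3],
    [0.2,-0.4,0.5],
    [0.3,-0.7,0.5],
    [0.4,-0.9,0.5],
  ],
  delta_rot=[
    [0,0,0],
    [0,0,0],
    [0,0,0],
    [0,0,0],
  ],
  claw=[0.2,0.2,0.2,0.2],
)

```text
time_s: 38.7
position: [484.5, 149.5, 163.4]
tcp_rot: [2.28, 2.16, -0.0]
ft_force: [1.2, 0.3, -2.1]
opening: 0.729
```

Emit:
carry_out(
  travel=[
    [0.15,-0.3,0],
    [0.3,-0.6,0],
    [0.4,-0.9,0],
  ],
  delta_rot=[
    [0,0,0],
    [0,0,0],
    [0,0,0],
  ],
  claw=[0.2,0.2,0.2],
)

```text
time_s: 39.08
position: [524.5, 60.2, 163.1]
tcp_rot: [2.279, 2.162, 0.001]
ft_force: [-0.2, 0.8, -2.0]
opening: 0.733
```

Emit:
carry_out(
  travel=[
    [0.1,-0.3,0],
    [0.2,-0.6,0],
    [0.29,-0.81,0],
    [0.29,-0.81,0],
    [0.29,-0.81,-0.1],
  ],
  delta_rot=[
    [0,0,0],
    [0,0,0],
    [0,0,0],
    [0,0,0],
    [0,0,0],
  ],
  claw=[0.2,0.2,0.2,0.2,0.2],
)

```text
time_s: 39.7
position: [553.5, -17.4, 153.1]
tcp_rot: [-2.277, -2.164, -0.004]
ft_force: [-0.4, -0.3, -1.9]
opening: 0.735
```

Emit:
carry_out(
  travel=[
    [0,0,-0.2],
    [0,0,-0.5],
    [0,0,-0.75],
    [0,0,-0.9],
    [0,0,-0.9],
  ],
  delta_rot=[
    [0,0,0],
    [0,0,0],
    [0,0,0],
    [0,0,0],
    [0,0,0],
  ],
  claw=[0.2,0.2,0.2,0.2,0.2],
)

```text
time_s: 40.33
position: [551.9, -18.5, 61.4]
tcp_rot: [-2.275, -2.162, 0.002]
ft_force: [0.8, 0.2, -1.4]
opening: 0.73
```

Run:
```python
from h import *
s=st(); wsnap('w26'); cups('w26')
```

```text
t 40.33 pos [551.9 -18.5  61.4] rot [-2.275e+00 -2.162e+00  2.000e-03] F [ 0.8  0.2 -1.4] op 0.73
cup px [279. 292.] 19326 ztop 99.5 c [551.8 -18. ] res 1.54
```

View pics/w26.png

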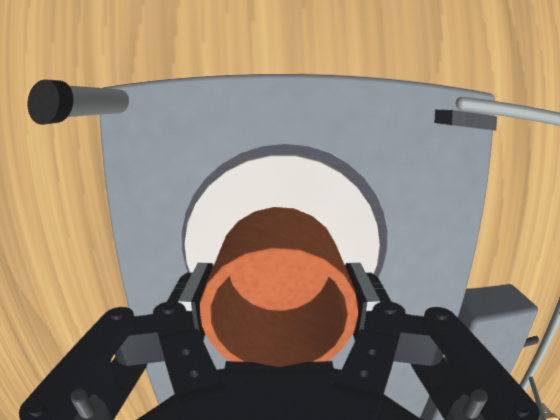

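Emit:
carry_out(
  travel=[
    [0.005,0,0],
    [0.01,0,-0.02],
    [0.01,0,-0.04],
    [0.01,0,-0.05],
    [0.01,0,-0.05],
  ],
  delta_rot=[
    [0,0,0],
    [0,0,0],
    [0,0,0],
    [0,0,0],
    [0,0,0],
  ],
  claw=[0.2,0.2,0.2,0.2,0.2],
)

```text
time_s: 41.0
position: [554.0, -19.7, 57.4]
tcp_rot: [-2.279, -2.162, 0.0]
ft_force: [-1.0, 0.5, -1.7]
opening: 0.731
```

Run:
```python
from h import *
s=st(); wsnap('w27'); cups('w27')
```

```text
t 41.0 pos [554.  -19.7  57.4] rot [-2.279 -2.162  0.   ] F [-1.   0.5 -1.7] op 0.731
cup px [279. 292.] 19326 ztop 95.5 c [553.9 -19.2] res 1.54
```

Emit:
carry_out(
  travel=[
    [0,0,-0.01],
    [0,0,-0.018],
    [0,0,-0.018],
  ],
  delta_rot=[
    [0,0,0],
    [0,0,0],
    [0,0,0],
  ],
  claw=[0.2,0.2,0.2],
)

```text
time_s: 41.42
position: [554.1, -19.7, 55.6]
tcp_rot: [-2.279, -2.162, 0.0]
ft_force: [0.4, -0.2, -1.2]
opening: 0.732
```

Emit:
carry_out(
  travel=[
    [0,0,-0.003],
    [0,0,-0.003],
    [0,0,-0.003],
    [0,0,-0.003],
    [0,0,-0.003],
  ],
  delta_rot=[
    [0,0,0],
    [0,0,0],
    [0,0,0],
    [0,0,0],
    [0,0,0],
  ],
  claw=[0.2,0.6,1,1,1],
)

```text
time_s: 42.05
position: [554.2, -19.7, 55.5]
tcp_rot: [2.279, 2.162, 0.0]
ft_force: [-0.5, 0.1, 0.2]
opening: 1.0
```

Emit:
carry_out(
  travel=[
    [0,0,0],
    [0,0,0.15],
    [0,0,0.4],
    [0,0,0.8],
    [0,0,1],
  ],
  delta_rot=[
    [0,0,0],
    [0,0,0],
    [0,0,0],
    [0,0,0],
    [0,0,0],
  ],
  claw=[1,1,1,1,1],
)

```text
time_s: 42.68
position: [555.7, -19.2, 159.0]
tcp_rot: [2.277, 2.16, 0.006]
ft_force: [0.0, -0.6, -0.4]
opening: 1.001
```

Emit:
carry_out(
  travel=[
    [0,0,0.4],
    [-0.2,-0.2,0.8],
    [-0.4,-0.6,1],
    [-0.5,-1,1],
  ],
  delta_rot=[
    [0,0,0],
    [0,0,0],
    [0,0,0],
    [0,0,0],
  ],
  claw=[1,1,1,1],
)

```text
time_s: 43.18
position: [504.9, -120.1, 259.1]
tcp_rot: [2.273, 2.16, 0.004]
ft_force: [0.8, -0.3, -1.2]
opening: 1.001
```

Emit:
carry_out(
  travel=[
    [0,0,0.3],
    [0,0,0.6],
    [0,0,0.8],
    [0,0,0.8],
  ],
  delta_rot=[
    [0,0,0],
    [0,0,0],
    [0,0,0],
    [0,0,0],
  ],
  claw=[1,1,1,1],
)

```text
time_s: 43.68
position: [505.1, -119.2, 337.9]
tcp_rot: [2.276, 2.16, 0.004]
ft_force: [0.6, 0.5, 0.4]
opening: 0.999
```

Run:
```python
from h import *
s=st(); wsnap('w28'); cups('w28'); bats('w28'); snap('scene','s28')
```

```text
t 43.67 pos [ 505.1 -119.2  337.9] rot [2.276 2.16  0.004] F [0.6 0.5 0.4] op 0.999
cup px [314.  93.] 2122 ztop 94.0 c [553.8 -20.9] res 1.25
cup px [312. 217.] 2060 ztop 94.2 c [ 547.3 -179.4] res 1.29
cup px [ 36. 327.] 2415 ztop 16.8 c [ -68.  -435.5] res 60.27
px [306.  93.] top c [553.7 -18.2  41.3] r 53.5 tilt(deg)x,y [ 0.  -0.1] underside [553.8 -18.2  29.3] rms 0.39
px [306. 198.] top c [ 547.4 -179.    41.5] r 52.5 tilt(deg)x,y [ 0.  -0.1] underside [ 547.4 -179.    29.5] rms 9.17
px [304. 303.] top c [ 536.7 -339.4   41.7] r 53.3 tilt(deg)x,y [ 0.1 -0. ] underside [ 536.7 -339.4   29.7] rms 0.52
```

View pics/w28.png

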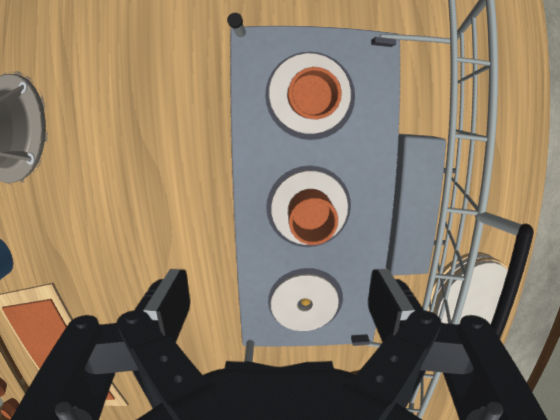

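View pics/s28.png

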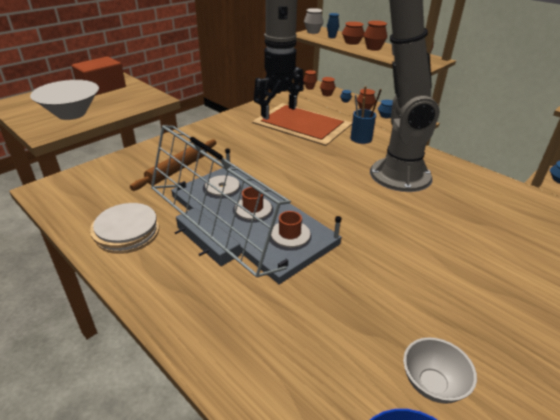

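Both cups are in place, and both bats flat. Now back to the handle to lower the guard.

Emit:
carry_out(
  travel=[
    [0.3,-0.1,0.07],
    [0.6,-0.2,0.07],
    [0.93,-0.35,0.07],
  ],
  delta_rot=[
    [0,0,0],
    [0,0,0],
    [0,0,0],
  ],
  claw=[0.3,0.3,0.3],
)

```text
time_s: 44.15
position: [597.4, -154.6, 341.4]
tcp_rot: [-2.277, -2.162, 0.002]
ft_force: [0.6, -0.3, 0.6]
opening: 0.651
```

Emit:
carry_out(
  travel=[
    [0.3,-0.1,0],
    [0.6,-0.2,0],
    [0.93,-0.35,0],
    [0.93,-0.35,0],
    [0.93,-0.35,0],
  ],
  delta_rot=[
    [0,0,0],
    [0,0,0],
    [0,0,0],
    [0,0,0],
    [0,0,0],
  ],
  claw=[0.3,0.3,0.3,0.3,0.3],
)

```text
time_s: 44.78
position: [689.6, -189.0, 341.3]
tcp_rot: [-2.276, -2.162, 0.002]
ft_force: [-0.4, 0.4, 0.4]
opening: 0.645
```

Run:
```python
from h import *
s=st(); wsnap('w29')
b=(546.4,-180.3,-.0505); print(bedw(b,[hand(1.22)]), wproj(bedw(b,[hand(1.22,60),hand(1.22,-60)]),s['position'],s['tcp_rot']))
```

```text
t 44.77 pos [ 689.6 -189.   341.3] rot [-2.276e+00 -2.162e+00  2.000e-03] F [-0.4  0.4  0.4] op 0.645
[[ 692.2689432  -187.67265006  294.52985104]] [[283.21246066 139.06274038]
 [282.59851284 314.92556788]]
```

View pics/w29.png

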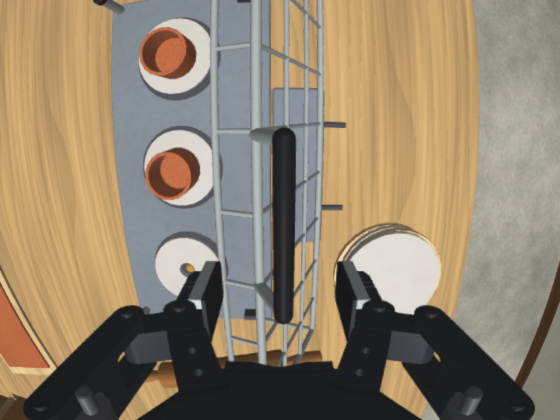

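The bar at (284,130–320) is between the jaws. Descend and grip.

Emit:
carry_out(
  travel=[
    [0.01,0,-0.2],
    [0.02,0,-0.45],
    [0.02,0,-0.66],
    [0.02,0,-0.66],
    [0.02,0,-0.66],
  ],
  delta_rot=[
    [0,0,0],
    [0,0,0],
    [0,0,0],
    [0,0,0],
    [0,0,0],
  ],
  claw=[0.3,0.3,0.3,0.3,-1],
  force=30,
)

```text
time_s: 45.45
position: [692.0, -189.7, 278.6]
tcp_rot: [2.278, 2.16, 0.002]
ft_force: [-0.6, -0.1, -0.1]
opening: 0.45
```

Emit:
carry_out(
  travel=[
    [0,0,0],
    [0,0,0],
    [0,0,0],
    [0,0,0],
  ],
  delta_rot=[
    [0,0,0],
    [0,0,0],
    [0,0,0],
    [0,0,0],
  ],
  claw=[-1,-1,-1,-1],
)

```text
time_s: 45.95
position: [692.6, -189.6, 278.1]
tcp_rot: [2.278, 2.16, 0.003]
ft_force: [-1.5, 0.4, 5.8]
opening: 0.152
```

Run:
```python
from h import *
s=st()
b=np.array([546.4,-180.3,-.0505])
h0=bedw(b,[hand(1.22)])[0]; pr=h0
for th in [1.22,1.15,1.05,.95,.85,.75,.65,.55,.45,.35,.25,.2,.15,.1,.05,.02,0,-.02]:
    q=bedw(b,[hand(th)])[0]; print(round(th,3),np.round(q-h0,1),'step',np.round(q-pr,1)); pr=q
```

```text
t 45.95 pos [ 692.6 -189.6  278.1] rot [2.278 2.16  0.003] F [-1.5  0.4  5.8] op 0.152
1.22 [0. 0. 0.] step [0. 0. 0.]
1.15 [-18.2   0.9   2.6] step [-18.2   0.9   2.6]
1.05 [-44.3   2.2   4.1] step [-26.2   1.3   1.5]
0.95 [-70.5   3.6   2.9] step [-26.2   1.3  -1.1]
0.85 [-96.5   4.9  -0.8] step [-25.9   1.3  -3.8]
0.75 [-121.9    6.2   -7.2] step [-25.4   1.3  -6.3]
0.65 [-146.6    7.4  -16. ] step [-24.7   1.2  -8.8]
0.55 [-170.3    8.6  -27.3] step [-23.7   1.2 -11.3]
0.45 [-192.7    9.7  -40.9] step [-22.4   1.1 -13.6]
0.35 [-213.7   10.8  -56.6] step [-21.    1.1 -15.8]
0.25 [-233.    11.8  -74.4] step [-19.3   1.  -17.8]
0.2 [-241.9   12.2  -84. ] step [-9.   0.5 -9.6]
0.15 [-250.4   12.7  -94. ] step [ -8.5   0.4 -10. ]
0.1 [-258.4   13.1 -104.4] step [ -8.    0.4 -10.4]
0.05 [-265.8   13.4 -115.3] step [ -7.4   0.4 -10.8]
0.02 [-270.    13.6 -121.9] step [-4.2  0.2 -6.7]
0 [-272.7   13.8 -126.4] step [-2.7  0.1 -4.5]
-0.02 [-275.3   13.9 -131. ] step [-2.6  0.1 -4.6]
```

Emit:
carry_out(
  travel=[
    [-0.15,0.008,0.022],
    [-0.29,0.014,0.034],
    [-0.43,0.021,0.041],
    [-0.57,0.029,0.036],
    [-0.705,0.036,0.029],
  ],
  delta_rot=[
    [0,0,0],
    [0,0,0],
    [0,0,0],
    [0,0,0],
    [0,0,0],
  ],
  claw=[-1,-1,-1,-1,-1],
)

```text
time_s: 46.58
position: [624.7, -186.2, 281.9]
tcp_rot: [2.274, 2.156, 0.011]
ft_force: [4.3, -0.5, 4.7]
opening: 0.154
```

Emit:
carry_out(
  travel=[
    [-0.155,0.008,-0.02],
    [-0.31,0.016,-0.05],
    [-0.46,0.023,-0.086],
    [-0.61,0.031,-0.135],
    [-0.761,0.038,-0.189],
  ],
  delta_rot=[
    [0,0,0],
    [0,0,0],
    [0,0,0],
    [0,0,0],
    [0,0,0],
  ],
  claw=[-1,-1,-1,-1,-1],
)

```text
time_s: 47.2
position: [547.8, -182.3, 261.8]
tcp_rot: [2.275, 2.158, 0.007]
ft_force: [4.2, 0.2, 1.5]
opening: 0.15
```

Emit:
carry_out(
  travel=[
    [-0.143,0.007,-0.065],
    [-0.28,0.014,-0.14],
    [-0.415,0.021,-0.22],
    [-0.545,0.028,-0.31],
    [-0.671,0.034,-0.406],
  ],
  delta_rot=[
    [0,0,0],
    [0,0,0],
    [0,0,0],
    [0,0,0],
    [0,0,0],
  ],
  claw=[-1,-1,-1,-1,-1],
)

```text
time_s: 47.82
position: [480.5, -178.9, 220.7]
tcp_rot: [2.275, 2.159, 0.006]
ft_force: [3.5, -0.1, 2.4]
opening: 0.145
```

Emit:
carry_out(
  travel=[
    [-0.079,0.004,-0.069],
    [-0.155,0.008,-0.14],
    [-0.23,0.012,-0.213],
    [-0.3,0.015,-0.29],
    [-0.367,0.019,-0.374],
  ],
  delta_rot=[
    [0,0,0],
    [0,0,0],
    [0,0,0],
    [0,0,0],
    [0,0,0],
  ],
  claw=[-1,-1,-1,-1,-1],
)

```text
time_s: 48.45
position: [441.3, -176.9, 181.9]
tcp_rot: [-2.279, -2.162, 0.0]
ft_force: [-0.1, 0.2, 2.9]
opening: 0.152
```

Emit:
carry_out(
  travel=[
    [-0.033,0.002,-0.041],
    [-0.065,0.003,-0.083],
    [-0.096,0.005,-0.126],
    [-0.125,0.006,-0.169],
    [-0.154,0.007,-0.213],
  ],
  delta_rot=[
    [0,0,0],
    [0,0,0],
    [0,0,0],
    [0,0,0],
    [0,0,0],
  ],
  claw=[-1,-1,-1,-1,-1],
)

```text
time_s: 49.08
position: [426.3, -176.2, 160.9]
tcp_rot: [2.279, 2.162, 0.0]
ft_force: [1.8, 0.9, 2.4]
opening: 0.151
```

Run:
```python
from h import *
s=st(); snap('scene','s30')
```

```text
t 49.08 pos [ 426.3 -176.2  160.9] rot [2.279 2.162 0.   ] F [1.8 0.9 2.4] op 0.151
```

View pics/s30.png

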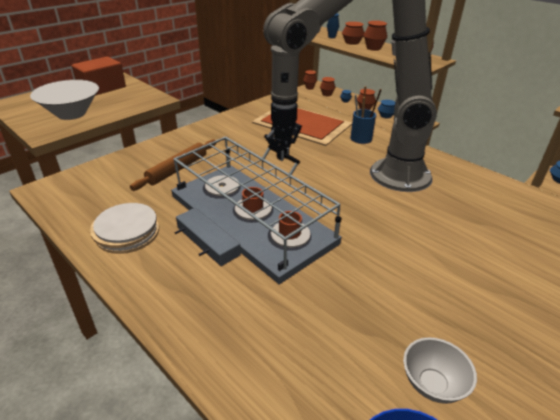

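Emit:
carry_out(
  travel=[
    [-0.012,0,-0.018],
    [-0.024,0.001,-0.036],
    [-0.035,0.002,-0.054],
    [-0.046,0.002,-0.072],
    [-0.056,0.003,-0.088],
  ],
  delta_rot=[
    [0,0,0],
    [0,0,0],
    [0,0,0],
    [0,0,0],
    [0,0,0],
  ],
  claw=[-1,-1,-1,-1,-1],
)

```text
time_s: 49.75
position: [420.8, -175.9, 152.2]
tcp_rot: [2.279, 2.162, 0.0]
ft_force: [2.5, 1.6, 0.9]
opening: 0.15
```

Emit:
carry_out(
  travel=[
    [-0.005,0,-0.008],
    [-0.01,0,-0.016],
    [-0.015,0,-0.024],
    [-0.015,0,-0.024],
  ],
  delta_rot=[
    [0,0,0],
    [0,0,0],
    [0,0,0],
    [0,0,0],
  ],
  claw=[-1,-1,-1,-1],
)

```text
time_s: 50.25
position: [420.1, -175.9, 150.8]
tcp_rot: [2.278, 2.161, 0.001]
ft_force: [2.3, 1.1, 6.7]
opening: 0.149
```

Emit:
carry_out(
  travel=[
    [-0.005,0,-0.01],
    [-0.01,0,-0.02],
    [-0.012,0,-0.025],
    [-0.012,0,-0.025],
  ],
  delta_rot=[
    [0,0,0],
    [0,0,0],
    [0,0,0],
    [0,0,0],
  ],
  claw=[-1,-1,-1,-1],
)

```text
time_s: 50.75
position: [420.2, -176.0, 150.7]
tcp_rot: [2.276, 2.159, 0.002]
ft_force: [-0.6, 3.1, 18.3]
opening: 0.149
```

On the stops: the force rises with no further travel. Relax the press, release and rise.

Emit:
carry_out(
  travel=[
    [0.01,0,0.02],
    [0.015,0,0.035],
    [0.015,0,0.035],
    [0.015,0,0.035],
    [0.015,0,0.035],
  ],
  delta_rot=[
    [0,0,0],
    [0,0,0],
    [0,0,0],
    [0,0,0],
    [0,0,0],
  ],
  claw=[-1,-1,0.1,0.1,0.1],
)

```text
time_s: 51.38
position: [418.2, -176.2, 150.2]
tcp_rot: [-2.279, -2.16, 0.003]
ft_force: [0.4, 0.3, -0.0]
opening: 0.551
```

Emit:
carry_out(
  travel=[
    [0,0,0.1],
    [0,0,0.3],
    [0,0,0.6],
    [-0.2,0,0.9],
    [-0.4,0,1],
  ],
  delta_rot=[
    [0,0,0],
    [0,0,0],
    [0,0,0],
    [0,0,0],
    [0,0,0],
  ],
  claw=[0.1,0.1,0.1,0.1,0.1],
)

```text
time_s: 52.0
position: [380.4, -176.1, 253.5]
tcp_rot: [2.276, 2.16, 0.002]
ft_force: [-1.6, -0.0, -0.3]
opening: 0.552
```

Emit:
carry_out(
  travel=[
    [0,-0.1,0.3],
    [0,-0.2,0.6],
    [0,-0.2,0.9],
    [0,-0.2,0.9],
  ],
  delta_rot=[
    [0,0,0],
    [0,0,0],
    [0,0,0],
    [0,0,0],
  ],
  claw=[0.1,0.1,0.1,0.1],
)

```text
time_s: 52.5
position: [380.9, -196.4, 343.7]
tcp_rot: [2.275, 2.158, 0.002]
ft_force: [0.4, 1.0, -0.2]
opening: 0.55
```

Run:
```python
from h import *
s=st(); wsnap('w31'); cups('w31'); snap('scene','s31')
p=cv2.imread('pics/s31.png'); cv2.imwrite('pics/s31c.png',cv2.resize(p[125:285,160:350],None,fx=3.7,fy=3.7,interpolation=3))
b=(546.4,-180.3,-.0505); a=np.load('pics/w31_s.npz')
for th in(0,.03,.06): print(th,wproj(bedw(b,[hand(th,60),hand(th,-60)]),**a).round(1).tolist(), proj('scene',bedw(b,[hand(th,60),hand(th,-60)])).round(1).tolist())
P=wcloud('w31'); 
m=(P[...,2]>150)&(P[...,2]<200)&(abs(P[...,0]-425)<60)&(abs(P[...,1]+175)<40); print('bar',np.median(P[m],0),np.percentile(P[m][:,2],90),m.sum())
```

```text
t 52.5 pos [ 380.9 -196.4  343.7] rot [2.275e+00 2.158e+00 2.000e-03] F [ 0.4  1.  -0.2] op 0.55
cup px [415.  34.] 936 ztop 93.8 c [552.4 -21.5] res 1.34
cup px [388.  35.] 574 ztop 94.1 c [553.7 -21.4] res 1.44
cup px [386. 147.] 480 ztop 93.8 c [ 547.  -179.7] res 1.48
cup px [413. 148.] 630 ztop 94.3 c [ 546.1 -180.8] res 1.27
cup px [410. 172.] 311 ztop 94.3 c [ 567.2 -230.6] res 3.96
cup px [ 71. 307.] 4676 ztop 16.7 c [ -58.1 -450.2] res 41.07
0 [[316.5, 104.5], [313.9, 222.4]] [[298.9, 163.2], [271.6, 148.0]]
0.03 [[321.6, 104.5], [318.6, 224.5]] [[298.0, 161.7], [270.6, 146.5]]
0.06 [[327.1, 104.5], [323.6, 226.8]] [[297.0, 160.2], [269.6, 145.0]]
bar [ 419.53943413 -174.40634933  173.22972757] 174.7417906992501 1115
```

View pics/w31.png

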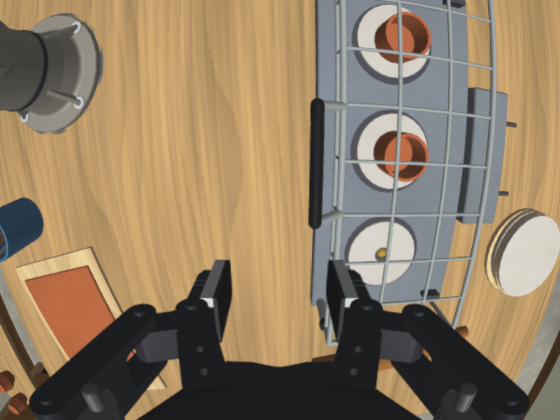

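View pics/s31c.png

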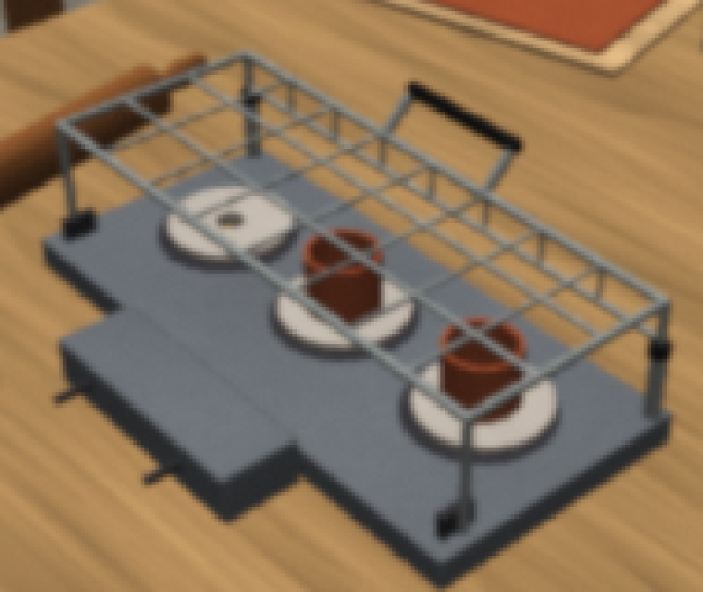

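The guard is down. The bar is at height 168 and at pixel column 316, where angle 0 predicts it, and the guard's corners sit on the stop posts. Cups stand upright and bats are flat, so I'm handing in.

Run:
```python
from h import *
st(); print(arm.sign_off())
```

```text
t 52.6 pos [ 379.4 -195.8  340.9] rot [ 2.279  2.162 -0.   ] F [ 0.5  0.3 -0.2] op 0.549
the job is handed in; nothing more can be done
None
```

I raised the guard to its end stop, seated all three bats on their pins, and stood the two cups that were present on bats 1 and 2. I then lowered the guard onto its stops and handed in at 52.6 s, with the gripper clear of everything. I never went near the bowl or the rolling pin.

What the last checks showed:
- **Bats:** all three lay flat (tilt 0.1° or less) with their tops about 41.5 mm above the bench. Their centres were about 1.7 to 2 mm from the pins. Bat 1 first dropped about 3.5 mm off, so I nudged it again.
- **Cups:** both stood upright with rims at 94 mm. The cup on bat 1 was within 1 mm of the bat's centre. Readings for the cup on bat 2 put it 2 to 3 mm off centre.
- **Guard:** the grip bar was at 168 mm, the height given for the guard down. Pressing it a little further raised the force to 18 N without moving it.

No check failed. After the guard was down, the last cup readings were less exact because its wires partly hid the cups; the bat readings are from before it was lowered.

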